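Pry the retaining ring off the pulley axle

TASK

Take the hooked pick out of its wooden stand, let its hook down into the eye of the sprung retaining ring on the pulley axle and pry the ring straight out of its groove without forcing it, feeling for the depth and pressing only lightly on the pulley. Leave the ring lying flat on the pulley's face, clear of the axle, and put the pick back upright in its stand. Do not touch the ring with the gripper and leave the other things alone.

Things in the scene. Friction and masses are not known exactly. Their poses are not given: they have to be found in the camera images.
- pick_handle (a point): middle of the wooden handle of the hooked pick (loose, 110 g), which stands upright in its stand. Handle 22 mm square (sides along x and y), 31 mm above and below this point; z up along it. Below it a steel collar 38 mm across, 6 mm thick, then a shank 4.5 mm thick on the same axis with a hook at its end: a foot 3 mm thick pointing along +x, its end 6.5 mm from the axis.
- pick: the whole pick; origin on its axis at the underside of the collar, 37 mm below pick_handle, same axes. The shank telescopes stiffly (it holds against 40 N) and is set to a different length every time: the sole of the hook is 28 to 66 mm below this origin, not measured; find it by touch.
- stand_hole (a point): centre of the mouth of the hole in the top of the pick's wooden stand (fixed block 64 x 64 x 78 mm, hole 25 mm across and 74 mm deep, this point 78 mm above the bench). Stored, the pick hangs in the hole with its collar resting on the block's top, pick_handle 37 mm above this point; the hook may point any way.
- axle (a point): point on the axis of the fixed upright stub axle, level with the pulley's top face, 45 mm above the bench; z up. The axle stands 15 mm out of the face and is 25 mm thick, with a groove 18 mm thick from 5 to 9 mm above the face, in which the ring sits.
- pulley: grey pulley, 172 mm across, lying flat round the axle; its top face is a flat dish of 80 mm radius within a rim 5 mm high. It rides on a stiff wave spring: pressed with more than a few newtons it gives about 1 mm for each 10 N, 3 mm in all. Origin on the axis at its underside, 22 mm below the face.
- ring: sprung steel retaining ring, flat, 3 mm thick, loose, 40 g, clasping the axle in its groove with two legs. Origin on the axle's axis while seated, at the ring's underside, 5 mm above the pulley's face; +x is the way it comes out, roughly towards the robot; z up. Pulled along +x with 6 to 10 N it snaps off within 12 mm; 22 mm out it is clear and drops on the face.
- ring_eye (a point): centre of the ring's rectangular pull eye, 21 mm along +x from its origin, half-way up; axes as the ring. The opening is 16 mm wide along y and 16 mm long along x, from the axle's edge (8.5 mm behind this point) to the outer bar (8 mm ahead; 3.5 mm wide). With the ring in its groove the hook's foot fits under the outer bar.
- spanner: bystander: open-ended steel spanner 182 mm long, lying at the front edge before the stand
- spare_flange: bystander: steel flange ring 62 mm across, lying between the pulley and the front edge
- bolt: bystander: hexagon bolt standing on its head, 38 mm high, left of the stand
- tub: bystander: round grease tub 70 mm across and 50 mm high with a dark lid, behind the stand

How it is judged:
On the way, in this order (a step that is already met when the one before it is completed fails the run):
1. the pick is lifted out of its stand with the ring still in its groove (z of pick_handle in the frame of stand_hole above 0.07 m and horizontal distance between ring and axle below 0.005 m), for 0.1 s.
2. the pick's hook pulls on the ring (contact force between pick and ring above 2 N and horizontal distance between ring and axle below 0.018 m).
3. the ring is out of its groove and clear of the axle (horizontal distance between ring and axle above 0.021 m), for 0.1 s.
At the end, for the whole second after the job is handed in: The ring lies flat (within 7 degrees, 3 mm) and still on the pulley's face, its origin 21 to 75 mm from the axle's axis; the pick stands upright in its stand, collar down on the block (within 5 mm, 7 degrees), at rest (horizontal distance between ring and axle between 0.021 and 0.075 m and z of ring in the frame of axle between -0.003 and 0.003 m and angle between each of ring, pick's own z axis and vertical below 0.12 rad and linear speed of each of ring, pick below 0.02 m/s and horizontal distance between pick_handle and stand_hole below 0.014 m and z of pick_handle in the frame of stand_hole between 0.032 and 0.042 m); the robot touches nothing.
It fails at once if the pick presses on the pulley with more than 12 N (contact force between pick and pulley above 12 N).
It fails at once if the pick pulls or presses on the ring with more than 25 N (contact force between pick and ring above 25 N).
It fails at once if the gripper or arm touches the ring (contact force between any of the fingers, the arm and ring above 0.3 N).
It fails at once if a bystander (spanner, spare flange, bolt, tub) is moved more than 20 mm (distance of any of spanner, spare_flange, bolt, tub from where it was at the start of the episode above 0.02 m).
It also fails if it takes over 64 s, if anything falls off the work surface, if the arm or the gripper's body presses on something with over 40 N, if the wrist force passes 120 N, or if a joint passes its speed limit or range.

ROBOT

A 6-joint arm with a two-finger parallel gripper is mounted at the origin on a cart in front of the work surface, level with it; the furniture and walls round the work are solid. World frame = base frame: x ahead of the robot, y to its left, z up, the work surface at z = 0. Lengths are in m, angles in rad, forces in N, time in s.
With the tool pointing down it reaches from about 0.375 to 0.975 m from the base axis. Payload 3.8 kg.
Tool frame: the origin (TCP) lies on the mounting face of the last link; the fingertips stand 173 mm ahead of it and the grasp point (between the pads) lies 155 mm ahead of it; z points along the fingers, y is the direction in which the jaws open and shut (so a half turn about z gives the same grasp; the last joint's range is limited). The gripper opens to 85 mm and grips with 20 to 120 N. Pads are 22 mm wide; open, the fingers measure 114 mm over their backs; the gripper's body (76 mm by 85 mm) begins 54 mm behind the grasp point. The pads swing forward as they close: fully open they stand 13 mm farther back than shut.
Start: joints at [1.228, 0.264, 1.604, -0, 1.274, -0.037], TCP at [0.203, 0.644, 0.405] pointing down, gripper open.
Joint ranges: [-2.63, 2.63], [-0.94, 2.18], [0.31, 2.57], [-1.31, 4.45], [0, 2.66], [-2.55, 2.55]. Speed limits (rad/s): [2.57, 2.57, 3.14, 3.14, 3.14, 3.14].

INTERFACE

Orientations are given as a rotation vector (axis times angle).
In Python, from workcell import bot gives the robot as it stands.
- The arm moves only by the shell command python3 -m jog 'ROWS' [FORCE]. ROWS is JSON, a list that holds one entry, the list of rows, each a list of 7 numbers: the closure, from 0 (fully open) to 1 (shut), then the shift along the tool's x, y, z in cm, then the turn, a rotation vector about the tool's x, y, z in rad. A call has 1 to 12 rows; each row is the pose to reach, as a shift and turn from the pose commanded when the call began, along the tool's axes at that moment; what a row does not reach only later rows make up. A row lasts 1/8 s, in which the tool goes at most 62.5 mm and 10.7 degrees, less where a joint would pass 70% of its speed; a pose out of reach is approached as far as the arm can. A call with a gripper value outside its range is refused whole. The fingers move at their own pace and stop on an object; FORCE is the grip in N (left out, the last holds). Time passes only in rows, so rows that repeat a pose let the fingers close. It gives the time, the measured TCP pose, the force and the opening at its end, in the units of the state.
- bot.read_state(): the state, without advancing time (a new reading comes with each control period).
- bot.read_camera(name): name is "side" or "top" or "wrist"; returns the picture (400x640x3 uint8, red, green, blue); there is no depth.
- bot.camera_model(name): a dict with "intrinsics" (3x3 intrinsics, pixels), "rvec" (rotation vector, rad) and "tvec" (3), from world to camera coordinates, as OpenCV has them. Camera axes: x right, y down, z forward; pixel columns grow to the right and rows downward; lengths in m; the calibration is good to about 2 mm. A picture is of the moment at which its call begins: read the wrist's pose just before it. camera_model takes no time and is no camera call; for the wrist camera it gives the pose at the moment of the call.
- bot.finish_job(): hands the job in, once; it reports no verdict.
The state is a dict: "time": time; "q": joint angles; "joint_vel": joint speeds; "joint_torque": joint torques, N m; "tool_pos": TCP position; "tcp_rot": TCP orientation; "wrist_force": force on the tool from outside, world axes, zero at the start; "torque": the same for the moment, N m; "width": opening from 0.0 (shut) to 1.0 (fully open).
Only numpy, scipy, OpenCV 4.12 (cv2) and the standard library are available. Lean on these libraries where they do the work, as an engineer would, in place of code of your own. Each camera call takes 0.05 s, during which the arm holds its last target.

## Working session

There is one attempt and no reset: what is moved stays moved. The work goes in short steps, Python scripts to look and compute and a shell command to move; the robot and the scene stay as the last step left them, time stands still between calls to the robot, and variables do not carry over. Pictures are saved under pics/ and viewed, and the job is handed in when it is done.

```bash
ls; mkdir -p pics; python3 - <<'E'
from workcell import bot
import cv2,numpy as np
s=bot.read_state()
print({k:np.round(v,3).tolist() for k,v in s.items()})
for n in ["side","top","wrist"]:
    m=bot.camera_model(n); print(n,np.round(m["intrinsics"],1).tolist(),np.round(m["rvec"],4),np.round(m["tvec"],4))
    cv2.imwrite(f"pics/{n}0.png",bot.read_camera(n)[:,:,::-1])
E
```

```text
pics
{'time': 0.0, 'q': [1.228, 0.265, 1.605, -0.0, 1.274, -0.037], 'joint_vel': [-0.001, 0.0, -0.002, 0.0, -0.004, 0.0], 'joint_torque': [-0.0, -51.513, -36.73, 0.0, 0.013, 0.0], 'tool_pos': [0.203, 0.643, 0.403], 'tcp_rot': [-0.478, -3.105, 0.003], 'wrist_force': [-0.186, 0.505, -0.843], 'torque': [0.039, 0.015, -0.075], 'width': 0.995}
side [[379.1, 0.0, 320.2], [0.0, 379.1, 201.5], [0.0, 0.0, 1.0]] [ 2.0348 -0.2957  0.1733] [-0.4472  0.2553  0.5966]
top [[516.7, 0.0, 324.3], [0.0, 516.7, 198.2], [0.0, 0.0, 1.0]] [ 2.1291 -2.1682  0.1569] [0.1774 0.5243 0.9358]
wrist [[318.2, 0.0, 318.8], [0.0, 318.2, 205.0], [0.0, 0.0, 1.0]] [-2.3126 -1.695  -0.2724] [-0.6733 -0.0428  0.3814]
```

View pics/side0.png

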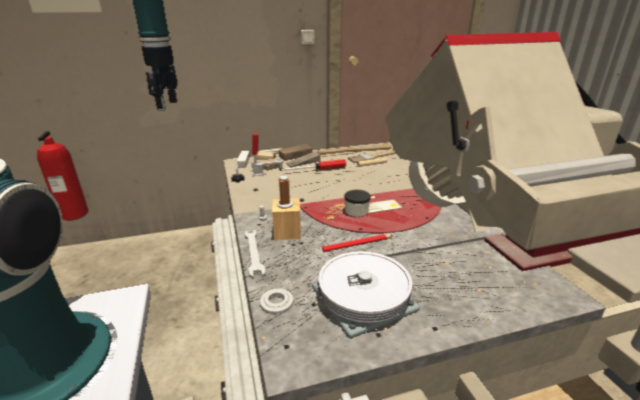

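View pics/top0.png

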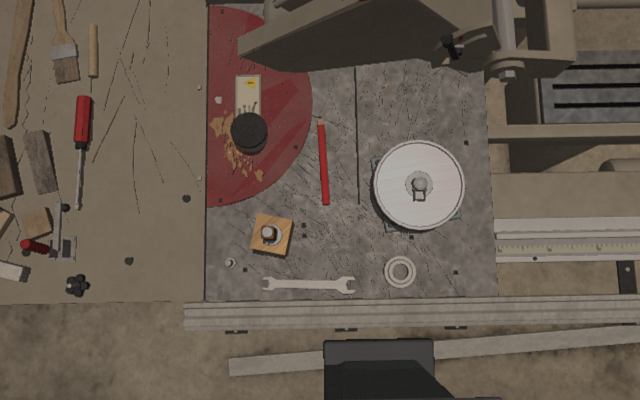

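View pics/wrist0.png

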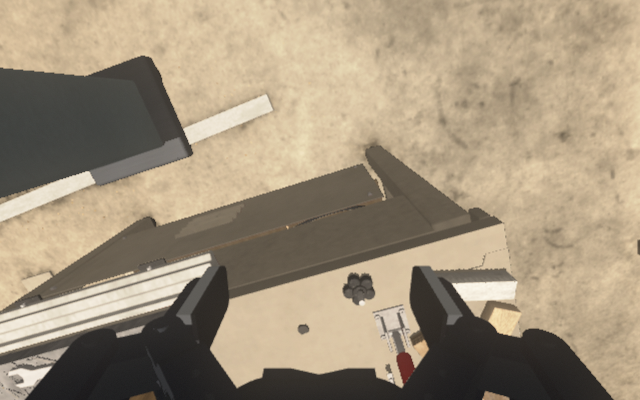

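The top view shows the pick and stand near (270,234), the pulley centre near (419,185), and the ring eye just below it, near (419,195). I'll enlarge these areas.

```bash
python3 - <<'E'
import cv2
a=cv2.imread("pics/top0.png"); 
c=lambda n,im,x,y,w,h,k: cv2.imwrite(f"pics/{n}.png",cv2.resize(im[y:y+h,x:x+w],None,fx=k,fy=k,interpolation=cv2.INTER_CUBIC))
c("ct1",a,240,205,70,60,10); c("ct2",a,365,135,110,100,6); c("ct3",a,394,165,50,50,12)
b=cv2.imread("pics/side0.png"); c("cs1",b,255,165,60,80,7); c("cs2",b,310,245,110,90,7)
E
```

```text
(no output)
```

View pics/ct1.png

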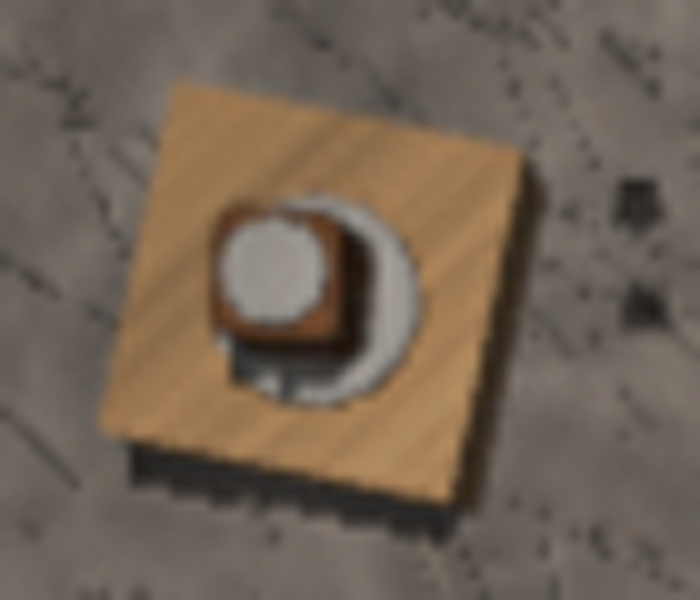

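View pics/ct2.png

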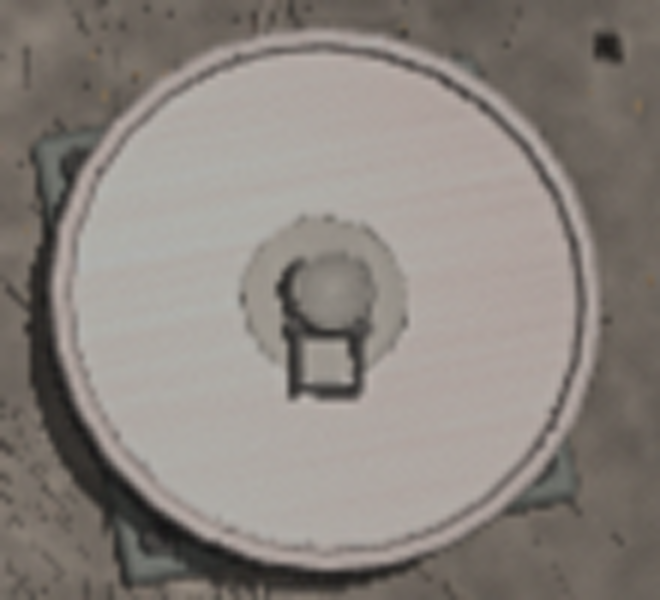

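View pics/ct3.png

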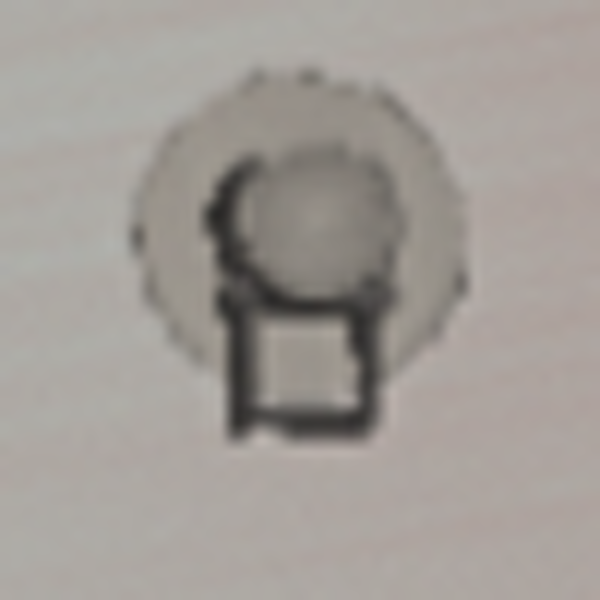

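View pics/cs1.png

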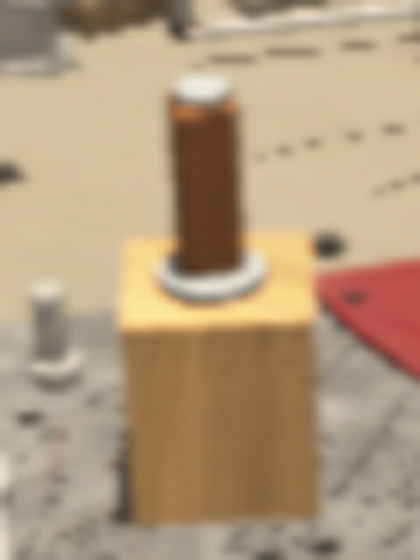

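View pics/cs2.png

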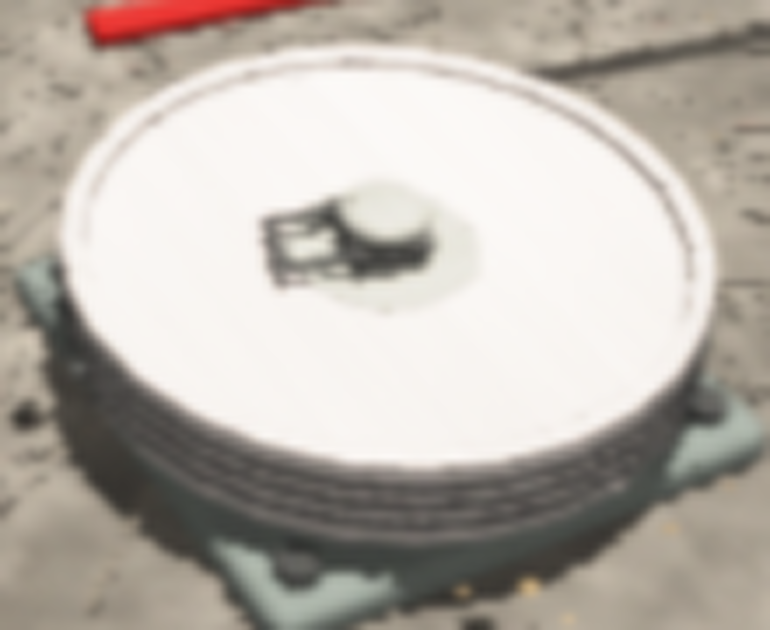

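```bash
cat > h.py <<'E'
import numpy as np,cv2
from scipy.spatial.transform import Rotation as R
from workcell import bot
def cam(n,m=None):
    m=m or bot.camera_model(n); return np.array(m["intrinsics"]),np.array(m["rvec"],float).ravel(),np.array(m["tvec"],float).ravel()
def bp(n,uv,z,m=None):
    K,r,t=cam(n,m); Rm=R.from_rotvec(r).as_matrix(); C=-Rm.T@t
    d=Rm.T@np.linalg.inv(K)@np.array([uv[0],uv[1],1.]); return C+d*(z-C[2])/d[2]
def pj(n,p,m=None):
    K,r,t=cam(n,m); return cv2.projectPoints(np.array(p,float).reshape(-1,3),r,t,K,None)[0].reshape(-1,2)
def full(p,off,k): return (np.array(p,float)+.5)/k-.5+np.array(off)
def tri(n1,u1,n2,u2):
    P=[]
    for n in (n1,n2):
        K,r,t=cam(n);P.append(K@np.c_[R.from_rotvec(r).as_matrix(),t])
    X=cv2.triangulatePoints(P[0],P[1],np.array(u1,float).reshape(2,1),np.array(u2,float).reshape(2,1)).ravel();return X[:3]/X[3]
E
python3 - <<'E'
from h import *
f=lambda p:full(p,(240,205),10)
cs=[bp("top",f(p),.078) for p in [(180,82),(525,150),(450,500),(100,430)]]
print("stand",np.round(cs,4),np.mean(cs,0))
print("cap",bp("top",f((272,270)),.146)); print("caphandle",bp("top",f((283,270)),.146))
g=lambda p:full(p,(365,135),6); 
print("pulley rim",[bp("top",g(p),.050) for p in [(52,300),(602,300),(325,28),(325,572)]])
k=lambda p:full(p,(394,165),12)
print("axle top",bp("top",k((320,222)),.060))
e=[bp("top",k(p),.053) for p in [(238,435),(370,435),(375,300),(232,300)]]
print("ring",np.round(e,4)); print("innereye",[bp("top",k(p),.053) for p in [(252,408),(358,408),(345,318),(255,318)]])
# side
s=lambda p:full(p,(255,165),7)
print("side cap",bp("side",s((203,88)),.146),"collar",bp("side",s((213,275)),.083))
s=lambda p:full(p,(310,245),7)
print("side axletop",bp("side",s((386,212)),.060))
print("tri cap",tri("top",f((272,270)),"side",full((203,88),(255,165),7)))
E
```

```text
stand [[0.4974 0.2884 0.078 ]
 [0.4841 0.2265 0.078 ]
 [0.4219 0.2405 0.078 ]
 [0.4354 0.3026 0.078 ]] [0.45969205 0.26449991 0.078     ]
cap [0.45785969 0.26458225 0.146     ]
caphandle [0.45782659 0.26276198 0.146     ]
pulley rim [array([0.54972413, 0.07609898, 0.05      ]), array([ 0.54663941, -0.0950122 ,  0.05      ]), array([ 0.63504429, -0.01267377,  0.05      ]), array([ 0.463515  , -0.00506569,  0.05      ])]
axle top [ 0.54935695 -0.00974263  0.06      ]
ring [[ 0.5174  0.0031  0.053 ]
 [ 0.5171 -0.0173  0.053 ]
 [ 0.5382 -0.0191  0.053 ]
 [ 0.5386  0.0031  0.053 ]]
innereye [array([0.52161437, 0.00071204, 0.053     ]), array([ 0.52131845, -0.01566092,  0.053     ]), array([ 0.53541629, -0.0142903 ,  0.053     ]), array([ 5.35667728e-01, -3.59675755e-04,  5.30000000e-02])]
side cap [0.45892816 0.27220915 0.146     ] collar [0.45664888 0.25960018 0.083     ]
side axletop [ 0.5477366  -0.01273339  0.06      ]
tri cap [0.45753869 0.26419884 0.14957924]
```

```bash
python3 - <<'E'
from h import *
s=bot.read_state(); M=R.from_rotvec(s["tcp_rot"]).as_matrix(); print(np.round(M,3))
for goal in [(0.459,0.264,0.40),(.46,.18,.40)]:
    print(np.round(M.T@(np.array(goal)-s["tool_pos"])*100,2))
K,r,t=cam("wrist"); Rm=R.from_rotvec(r).as_matrix(); C=-Rm.T@t
print("cam in tool",M.T@(C-s["tool_pos"]), "camaxes in tool\n",np.round(M.T@Rm.T,3))
E
```

```text
[[-0.954  0.301 -0.001]
 [ 0.301  0.954 -0.002]
 [ 0.    -0.002 -1.   ]]
[-35.82 -28.48   0.41]
[-38.45 -36.46   0.43]
cam in tool [ 0.08003408 -0.00023991  0.03013617] camaxes in tool
 [[-0.    -0.948 -0.317]
 [ 1.    -0.    -0.001]
 [ 0.001 -0.317  0.948]]
```

```bash
python3 -m jog '[[[0,-35.8,-28.5,0.4,0,0,1.23],[0,-35.8,-28.5,0.4,0,0,1.23],[0,-35.8,-28.5,0.4,0,0,1.23],[0,-35.8,-28.5,0.4,0,0,1.23],[0,-35.8,-28.5,0.4,0,0,1.23],[0,-35.8,-28.5,0.4,0,0,1.23],[0,-35.8,-28.5,0.4,0,0,1.23],[0,-35.8,-28.5,0.4,0,0,1.23],[0,-35.8,-28.5,0.4,0,0,1.23],[0,-35.8,-28.5,0.4,0,0,1.23]]]'
python3 - <<'E'
from h import *
s=bot.read_state(); M=R.from_rotvec(s["tcp_rot"]).as_matrix(); print(s["time"],s["tool_pos"],s["q"]); print(np.round(M,3))
import pickle; m=bot.camera_model("wrist"); pickle.dump((s,m),open("w1.pkl","wb"))
im=bot.read_camera("wrist")[:,:,::-1]; cv2.imwrite("pics/w1.png",im)
E
```

```text
time: 1.4
tool_pos: [0.4585, 0.2644, 0.4004]
tcp_rot: [-2.182, -2.26, 0.001]
wrist_force: [0.7, -0.1, -0.6]
width: 0.998
1.4 [0.45848068 0.26444901 0.40044674] [ 4.75955805e-01 -9.63443706e-03  1.91834891e+00  5.25442719e-04
  1.23340829e+00  4.40782297e-01]
[[-0.035  0.999 -0.001]
 [ 0.999  0.035  0.   ]
 [ 0.    -0.001 -1.   ]]
```

View pics/w1.png

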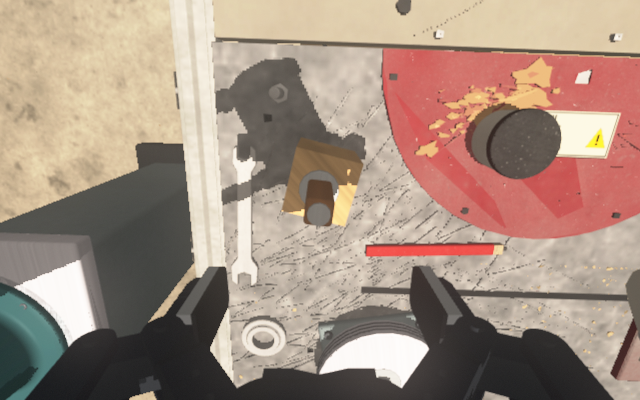

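```bash
python3 - <<'E'
import cv2
a=cv2.imread("pics/w1.png")
cv2.imwrite("pics/w1c.png",cv2.resize(a[130:240,270:380],None,fx=7,fy=7,interpolation=cv2.INTER_CUBIC)[:600])
E
```

```text
(no output)
```

View pics/w1c.png

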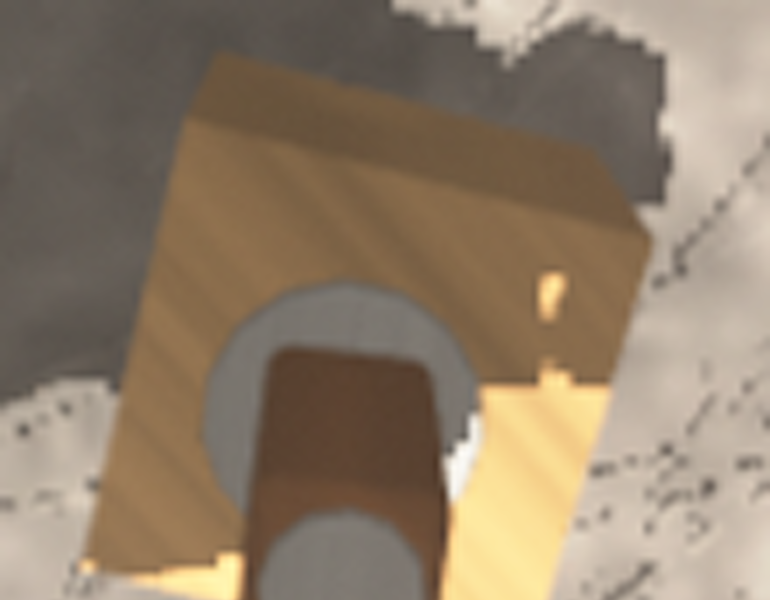

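```bash
python3 - <<'E'
from h import *; import pickle
s,m=pickle.load(open("w1.pkl","rb"))
f=lambda p:full(p,(270,130),7)
a=bp("wrist",f((285,349)),.084,m);b=bp("wrist",f((418,362)),.084,m);d=b-a;print(a,b,np.degrees(np.arctan2(d[1],d[0])))
a=bp("wrist",f((266,362)),.084,m);b=bp("wrist",f((433,380)),.084,m);print(a,b,np.linalg.norm(b-a))
cs=[bp("wrist",f(p),.084,m) for p in [(342,283),(204,415),(482,415)]];print("collar",np.round(cs,4))
K=[bp("wrist",f(p),.146,m) for p in [(340,510),(257,590),(425,590)]];print("cap",np.round(K,4))
c=[bp("wrist",f(p),.078,m) for p in [(190,120),(650,240)]];print(c)
E
```

```text
[0.45126737 0.27404649 0.084     ] [0.46889606 0.2728908  0.084     ] -3.75079658382247
[0.44880148 0.27219408 0.084     ] [0.47099471 0.27050598 0.084     ] 0.022257337919421125
collar [[0.4585 0.2832 0.084 ]
 [0.4407 0.2646 0.084 ]
 [0.4777 0.2659 0.084 ]]
cap [[0.4587 0.2721 0.146 ]
 [0.4502 0.2628 0.146 ]
 [0.4682 0.2634 0.146 ]]
[array([0.43796865, 0.30278943, 0.078     ]), array([0.49916214, 0.28908036, 0.078     ])]
```

```bash
python3 -m jog '[[[0,0,0.07,6,0,0,0.1],[0,0,0.07,12.9,0,0,0.1],[0,0,0.07,12.9,0,0,0.1],[0.4,0,0.07,12.9,0,0,0.1],[1,0,0.07,12.9,0,0,0.1],[1,0,0.07,12.9,0,0,0.1],[1,0,0.07,12.9,0,0,0.1],[1,0,0.07,12.9,0,0,0.1]]]' 60
python3 - <<'E'
from h import *
s=bot.read_state();print(s["wrist_force"],s["torque"],s["width"])
E
```

```text
time: 2.45
tool_pos: [0.4604, 0.2646, 0.2739]
tcp_rot: [2.292, 2.147, 0.006]
wrist_force: [-0.2, 0.4, 6.7]
width: 0.251
[-0.18530849  0.3639045   6.7143037 ] [-0.04192203  0.21029374  0.02558808] 0.25110623367635726
```

```bash
python3 -m jog '[[[1,0,0,-3,0,0,0],[1,0,0,-8,0,0,0],[1,0,0,-13,0,0,0],[1,0,0,-15,0,0,0],[1,0,0,-15,0,0,0],[1,0,0,-15,0,0,0]]]'
python3 - <<'E'
from h import *
s=bot.read_state();print(s["wrist_force"],s["torque"],s["width"])
for n in ("side","top","wrist"): cv2.imwrite(f"pics/{n}2.png",bot.read_camera(n)[:,:,::-1])
p=[.459,.264,.2739+.15-.155-.037]
for n in ("side","top","wrist"):print(n,pj(n,[p,np.array(p)-[0,0,.066]]))
E
```

```text
time: 3.2
tool_pos: [0.4589, 0.2638, 0.4192]
tcp_rot: [-2.292, -2.147, 0.006]
wrist_force: [-0.7, -0.1, -2.3]
width: 0.252
[-0.69656013 -0.0659402  -2.26670203] [ 0.00134914 -0.01897805  0.04346732] 0.25206083941918717
side [[282.43125199 142.55527115]
 [283.89780275 170.49298897]]
top [[260.88253843 226.25729736]
 [265.77227792 229.87366841]]
wrist [[317.82930179 252.83051441]
 [318.3936771  211.88876096]]
```

```bash
python3 - <<'E'
import cv2
a=cv2.imread("pics/side2.png")
x=cv2.resize(a[85:185,245:325],None,fx=6,fy=6,interpolation=cv2.INTER_CUBIC)
b=cv2.imread("pics/wrist2.png")
y=cv2.resize(b[130:310,260:380],None,fx=3.3333,fy=3.3333,interpolation=cv2.INTER_CUBIC)[:600]
import numpy as np
cv2.imwrite("pics/c2.png",np.hstack([x[:594],y[:594]])[:, :800])
E
```

```text
(no output)
```

View pics/c2.png

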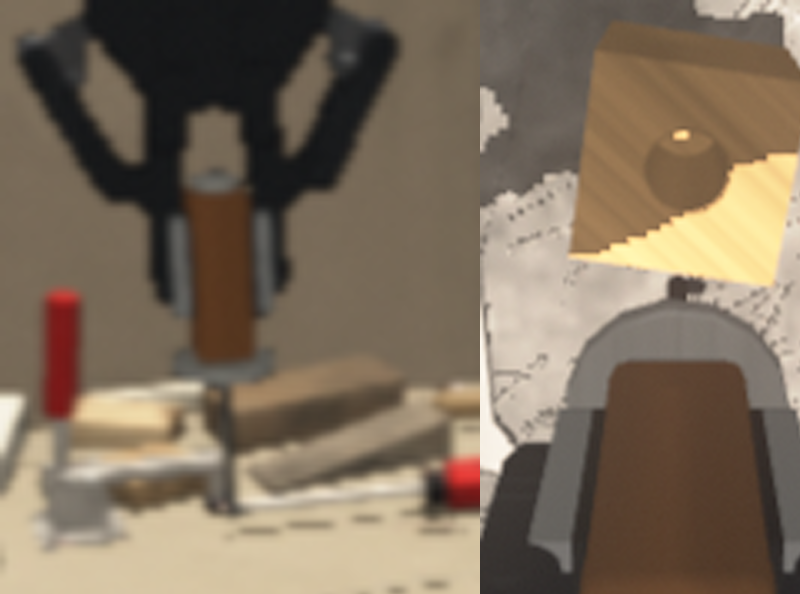

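```bash
python3 - <<'E'
import cv2,numpy as np
a=cv2.imread("pics/side2.png")
x=cv2.resize(a[145:180,265:300],None,fx=11,fy=11,interpolation=cv2.INTER_CUBIC)
b=cv2.imread("pics/wrist2.png")
y=cv2.resize(b[200:235,303:338],None,fx=11,fy=11,interpolation=cv2.INTER_CUBIC)
cv2.imwrite("pics/c3.png",np.hstack([x,y]))
E
```

```text
(no output)
```

View pics/c3.png

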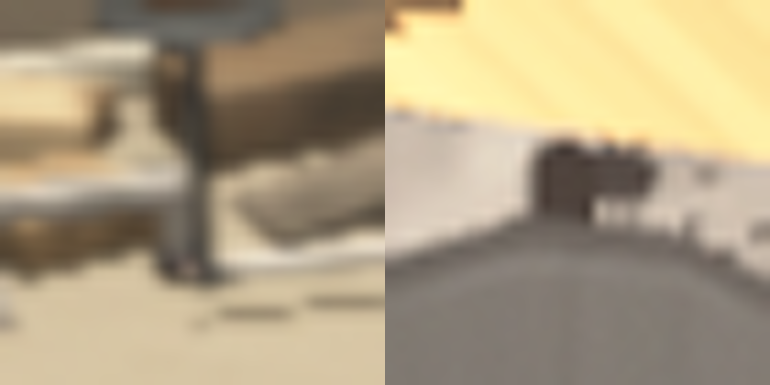

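The wrist crop shows the hook foot pointing along tool +y, which is world +x, away from the robot. From this grasp I'd have to turn joint 6 past its range. I'll set the pick back down and regrip it a quarter turn round.

```bash
python3 -m jog '[[[1,0,0,5,0,0,0],[1,0,0,10,0,0,0],[1,0,0,13.5,0,0,0],[1,0,0,14.6,0,0,0],[1,0,0,14.9,0,0,0],[1,0,0,15.0,0,0,0],[1,0,0,15.0,0,0,0]]]'
python3 -c "
from h import *
s=bot.read_state();print(s['wrist_force'],s['torque'],s['width'])
M=R.from_rotvec(s['tcp_rot']).as_matrix();print(np.round(M,3))"
```

```text
time: 4.22
tool_pos: [0.4595, 0.2642, 0.2739]
tcp_rot: [-2.292, -2.148, 0.002]
wrist_force: [-6.0, -3.3, 11.2]
width: 0.253
[-5.97477179 -3.28879357 11.23898416] [-0.45857977  1.01710875 -0.00275816] 0.2525615565595002
[[ 0.065  0.998 -0.001]
 [ 0.998 -0.065 -0.   ]
 [-0.001 -0.001 -1.   ]]
```

```bash
python3 -m jog '[[[0,0,0,0,0,0,0],[0,0,0,0,0,0,0],[0,0,0,0,0,0,0],[0,0,0,-4,0,0,0],[0,0,0,-8,0,0,0],[0,0,0,-8,0,0,0.19],[0,0,0,-8,0,0,0.38],[0,0,0,-8,0,0,0.57],[0,0,0,-8,0,0,0.76],[0,0,0,-8,0,0,0.95],[0,0,0,-8,0,0,1.14],[0,0,0,-8,0,0,1.33]]]'
python3 -m jog '[[[0,0,0,0,0,0,0.12],[0,0,0,0,0,0,0.24],[0,0,0,0,0,0,0.24],[0,0,0,0,0,0,0.24]]]'
python3 -c "
from h import *
s=bot.read_state();print(s['q'])
M=R.from_rotvec(s['tcp_rot']).as_matrix();print(np.round(M,3))
m=bot.camera_model('wrist');print(pj('wrist',[[.459,.264,.146],[.459,.264,.078]],m))
cv2.imwrite('pics/w4.png',bot.read_camera('wrist')[:,:,::-1])
cv2.imwrite('pics/t4.png',bot.read_camera('top')[:,:,::-1])"
```

```text
time: 5.72
tool_pos: [0.4595, 0.2641, 0.3514]
tcp_rot: [3.128, 0.293, -0.001]
wrist_force: [0.2, 0.2, -0.2]
width: 0.997
time: 6.22
tool_pos: [0.4595, 0.2641, 0.3515]
tcp_rot: [3.141, -0.07, -0.0]
wrist_force: [0.7, -0.5, 0.1]
width: 1.003
[ 4.74709380e-01  3.05203593e-02  1.97117308e+00 -3.04437019e-05
  1.14024731e+00  2.09028428e+00]
[[ 0.999 -0.045 -0.   ]
 [-0.045 -0.999 -0.   ]
 [-0.     0.    -1.   ]]
[[317.90542053 243.53098382]
 [318.05256586 207.24682781]]
```

View pics/w4.png

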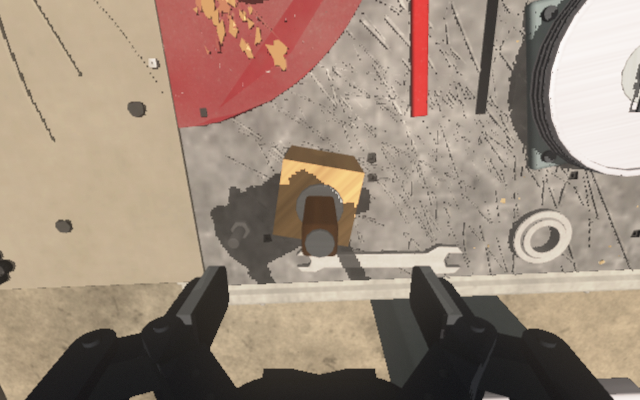

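The pick is back in the stand and centred between the fingers, with its cap at (319,241). Next I descend and grip.

```bash
python3 -m jog '[[[0,0,0,4,0,0,0],[0,0,0,7.8,0,0,0],[0.4,0,0,7.8,0,0,0],[1,0,0,7.8,0,0,0],[1,0,0,7.8,0,0,0],[1,0,0,7.8,0,0,0],[1,0,0,7.8,0,0,0]]]' 70
python3 -m jog '[[[1,0,0,-4,0,0,0],[1,0,0,-9,0,0,0],[1,0,0,-14,0,0,0],[1,0,0,-14,0,0,0]]]'
python3 -c "
from h import *
s=bot.read_state();print(s['wrist_force'],s['torque'],s['q'])
M=R.from_rotvec(s['tcp_rot']).as_matrix();print(np.round(M,3))
print(pj('wrist',[[.459,.264,.146],[.459,.264,.078]]))
cv2.imwrite('pics/w5.png',bot.read_camera('wrist')[:,:,::-1])"
python3 - <<'E'
import cv2,numpy as np
a=cv2.imread("pics/w5.png")
cv2.imwrite("pics/w5c.png",cv2.resize(a[170:320,240:400],None,fx=4,fy=4,interpolation=cv2.INTER_CUBIC))
E
```

```text
time: 7.2
tool_pos: [0.4605, 0.2646, 0.2758]
tcp_rot: [-3.139, 0.073, -0.006]
wrist_force: [0.6, 0.1, 6.7]
width: 0.249
time: 7.7
tool_pos: [0.4608, 0.2648, 0.4194]
tcp_rot: [-3.136, 0.073, -0.014]
wrist_force: [0.9, -0.3, -0.2]
width: 0.249
[ 0.85820998 -0.25874726 -0.19347164] [ 0.06316495 -0.00016876 -0.09161064] [ 4.74765051e-01 -2.15664113e-02  1.89473815e+00  2.57692547e-05
  1.25798687e+00  2.09223848e+00]
[[ 0.999 -0.047  0.009]
 [-0.047 -0.999  0.005]
 [ 0.009 -0.005 -1.   ]]
[[320.79187964 211.69847454]
 [320.68965493 189.74441228]]
```

View pics/w5c.png

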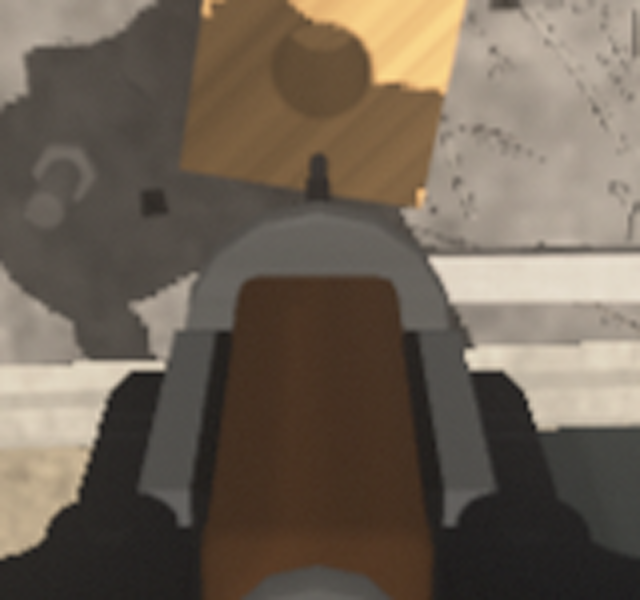

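The hook now points along tool +x. I carry the pick across to the pulley while turning it.

```bash
python3 -m jog '[[[1,0.5,3,0,0,0,-0.18],[1,1,6,0,0,0,-0.36],[1,1.5,9,0,0,0,-0.54],[1,2,12,0,0,0,-0.72],[1,2.5,15,0,0,0,-0.9],[1,3,18,0,0,0,-1.08],[1,3.5,20,1,0,0,-1.26],[1,4,22,2,0,0,-1.44],[1,4.5,24,3,0,0,-1.62],[1,4.8,26,4,0,0,-1.8],[1,4.8,27,5,0,0,-1.98],[1,4.8,27,5,0,0,-2.16]]]'
python3 -m jog '[[[1,0,0,0,0,0,-0.18],[1,0,0,0,0,0,-0.36],[1,0,0,0,0,0,-0.54],[1,0,0,0,0,0,-0.72],[1,0,0,0,0,0,-0.9],[1,0,0,0,0,0,-0.97],[1,0,0,0,0,0,-0.97],[1,0,0,0,0,0,-0.97]]]'
python3 -c "
from h import *; import pickle
s=bot.read_state();print(s['wrist_force'],s['torque'],s['q'])
M=R.from_rotvec(s['tcp_rot']).as_matrix();print(np.round(M,3))
m=bot.camera_model('wrist'); pickle.dump((s,m),open('w6.pkl','wb'))
cv2.imwrite('pics/w6.png',bot.read_camera('wrist')[:,:,::-1])"
```

```text
time: 9.25
tool_pos: [0.4933, -0.0085, 0.3599]
tcp_rot: [-1.536, -2.734, 0.005]
wrist_force: [0.3, 0.3, -0.9]
width: 0.249
time: 10.25
tool_pos: [0.4943, -0.0078, 0.3624]
tcp_rot: [-0.093, -3.138, -0.0]
wrist_force: [-0.1, 0.5, -1.2]
width: 0.249
[-0.12883347  0.49135157 -1.23666704] [-0.01349015  0.01136476  0.01141598] [-6.60689833e-02 -4.83551614e-02  2.02824419e+00  1.21219705e-05
  1.16401839e+00 -1.57736707e+00]
[[-0.998  0.059 -0.002]
 [ 0.059  0.998  0.   ]
 [ 0.002  0.    -1.   ]]
```

View pics/w6.png

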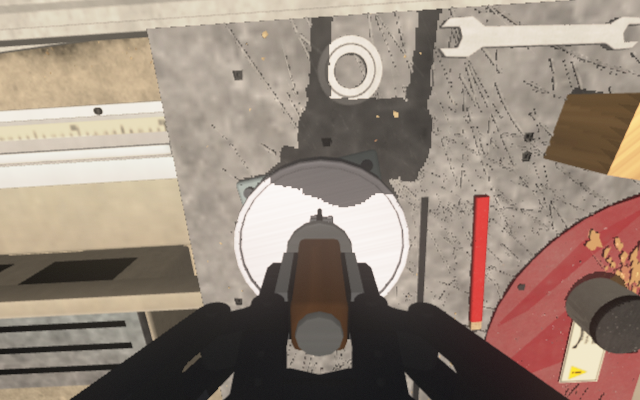

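```bash
python3 - <<'E'
from h import *
im=cv2.imread("pics/t4.png")
x0,y0,k=389,160,10
def model(ax,yaw):
    u=np.array([np.cos(yaw),np.sin(yaw)]);v=np.array([-u[1],u[0]])
    P=lambda a,b,z:[*(ax+u*a+v*b),z]
    rects=[[P(.0325,.0115,.053),P(.0325,-.0115,.053),P(.0125,-.0115,.053),P(.0125,.0115,.053)],[P(.029,.008,.053),P(.029,-.008,.053),P(.0125,-.008,.053),P(.0125,.008,.053)]]
    t=np.linspace(0,2*np.pi,40)
    rects.append([[ax[0]+.0125*np.cos(q),ax[1]+.0125*np.sin(q),.06] for q in t])
    return rects
out=[]
for yaw in (176.5,180):
    c=cv2.resize(im[y0:y0+60,x0:x0+40],None,fx=k,fy=k,interpolation=cv2.INTER_CUBIC)
    for r in model(np.array([.549,-.0092]),np.radians(yaw)):
        p=((pj("top",r)-[x0,y0]+.5)*k-.5).astype(int); cv2.polylines(c,[p],True,(0,0,255),1)
    out.append(c)
cv2.imwrite("pics/ov.png",np.hstack(out))
E
```

```text
(no output)
```

View pics/ov.png

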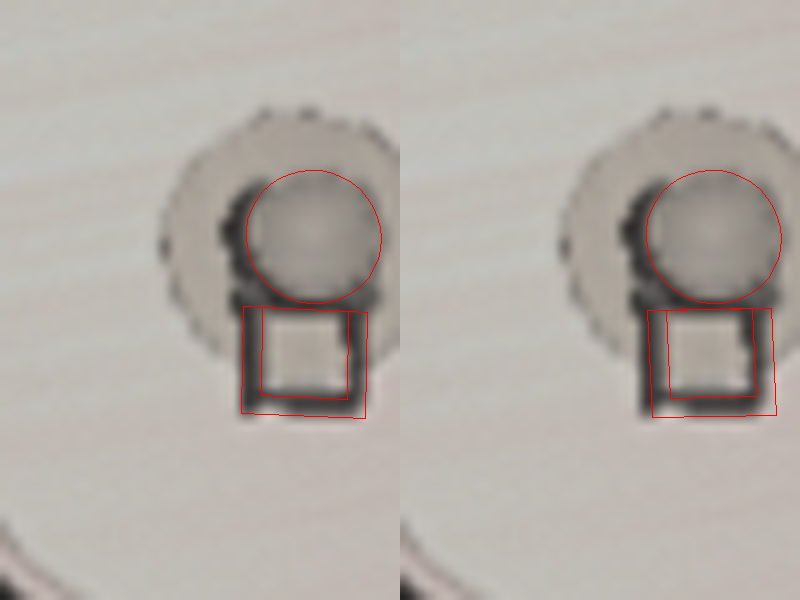

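```bash
python3 -m jog '[[[1,0,0,2.5,0,0,0],[1,0,0,5,0,0,0],[1,0,0,5,0,0,0],[1,0,0,5,0,0,0]]]'
python3 -c "
from h import *
s=bot.read_state();print(s['wrist_force'],s['tool_pos'])
im=bot.read_camera('side')[:,:,::-1]; x=s['tool_pos'][0];y=s['tool_pos'][1];z=s['tool_pos'][2]-.1978
print((pj('side',[[x,y,z],[x,y,z-.028],[x,y,z-.045],[x,y,z-.066],[x,y,.045]])-[310,230])*10)
cv2.imwrite('pics/s7.png',cv2.resize(im[230:290,310:380],None,fx=10,fy=10,interpolation=cv2.INTER_CUBIC))"
```

```text
time: 10.8
tool_pos: [0.4952, -0.0078, 0.3143]
tcp_rot: [0.092, 3.14, -0.0]
wrist_force: [0.0, -0.6, -0.5]
width: 0.247
[ 0.02676462 -0.60420292 -0.54282038] [ 0.49517097 -0.00781103  0.31434549]
[[271.29744136 227.15735307]
 [268.701454   357.35605451]
 [267.17358951 433.98430602]
 [265.33435056 526.22917825]
 [264.8572801  550.1560875 ]]
```

View pics/s7.png

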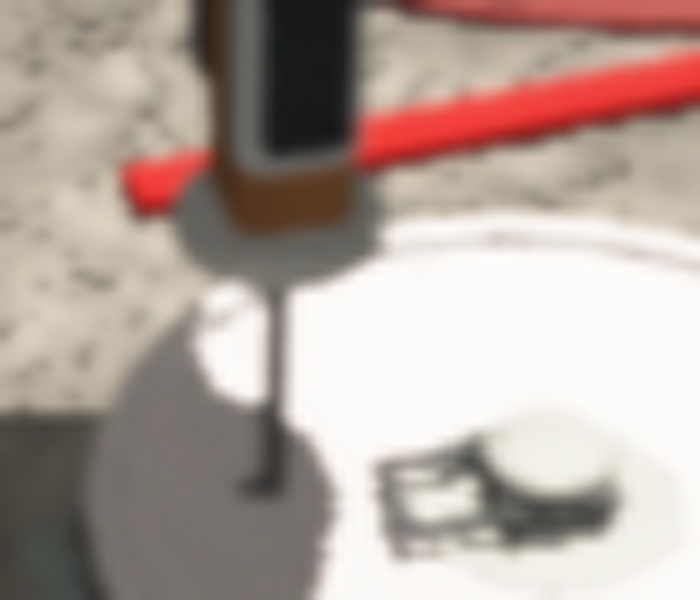

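```bash
python3 -m jog '[[[1,0,0,0.3,0,0,0],[1,0,0,0.6,0,0,0],[1,0,0,0.6,0,0,0]]]'
for i in 1; do python3 -m jog '[[[1,0,0,0.06,0,0,0],[1,0,0,0.06,0,0,0]]]'; done
python3 -m jog '[[[1,0,0,0.06,0,0,0],[1,0,0,0.06,0,0,0]]]'
```

```text
time: 11.22
tool_pos: [0.4947, -0.0078, 0.3076]
tcp_rot: [-0.092, -3.14, -0.0]
wrist_force: [0.1, 0.2, -1.1]
width: 0.245
time: 11.48
tool_pos: [0.4948, -0.0078, 0.3071]
tcp_rot: [-0.092, -3.14, 0.0]
wrist_force: [-0.1, 0.3, -2.0]
width: 0.249
time: 11.72
tool_pos: [0.4948, -0.0078, 0.3064]
tcp_rot: [-0.092, -3.14, 0.0]
wrist_force: [0.1, -0.7, -1.3]
width: 0.247
```

```bash
cat > chk.py <<'E'
import sys
from h import *
f=bot.read_state()["wrist_force"][2]; sys.exit(1 if f>1.5 else 0)
E
python3 -m jog '[[[1,0,0,0.06,0,0,0],[1,0,0,0.06,0,0,0]]]' && python3 chk.py && python3 -m jog '[[[1,0,0,0.05,0,0,0],[1,0,0,0.05,0,0,0]]]' && python3 chk.py && python3 -m jog '[[[1,0,0,0.05,0,0,0],[1,0,0,0.05,0,0,0]]]' && python3 chk.py && python3 -m jog '[[[1,0,0,0.05,0,0,0],[1,0,0,0.05,0,0,0]]]' && python3 chk.py && python3 -m jog '[[[1,0,0,0.05,0,0,0],[1,0,0,0.05,0,0,0]]]' && python3 chk.py && python3 -m jog '[[[1,0,0,0.05,0,0,0],[1,0,0,0.05,0,0,0]]]'
```

```text
time: 11.98
tool_pos: [0.4948, -0.0078, 0.3058]
tcp_rot: [-0.092, -3.14, -0.0]
wrist_force: [-0.5, 0.8, -0.1]
width: 0.247
time: 12.22
tool_pos: [0.4948, -0.0078, 0.3053]
tcp_rot: [-0.092, -3.14, -0.0]
wrist_force: [-0.4, -0.3, 0.3]
width: 0.245
time: 12.48
tool_pos: [0.4948, -0.0078, 0.3048]
tcp_rot: [-0.092, -3.14, -0.0]
wrist_force: [-0.1, 0.0, -1.1]
width: 0.249
time: 12.72
tool_pos: [0.4948, -0.0078, 0.3043]
tcp_rot: [-0.092, -3.14, -0.0]
wrist_force: [-0.5, 0.2, -1.0]
width: 0.25
time: 12.98
tool_pos: [0.4948, -0.0078, 0.3038]
tcp_rot: [-0.091, -3.14, 0.0]
wrist_force: [-0.5, -0.8, -0.8]
width: 0.249
time: 13.22
tool_pos: [0.4948, -0.0078, 0.3033]
tcp_rot: [-0.091, -3.14, 0.0]
wrist_force: [0.0, 0.6, -2.1]
width: 0.253
```

```bash

python3 -m jog '[[[1,0,0,0.05,0,0,0],[1,0,0,0.05,0,0,0]]]' && python3 chk.py && python3 -m jog '[[[1,0,0,0.05,0,0,0],[1,0,0,0.05,0,0,0]]]' && python3 chk.py && python3 -m jog '[[[1,0,0,0.05,0,0,0],[1,0,0,0.05,0,0,0]]]' && python3 chk.py && python3 -m jog '[[[1,0,0,0.05,0,0,0],[1,0,0,0.05,0,0,0]]]' && python3 chk.py && python3 -m jog '[[[1,0,0,0.05,0,0,0],[1,0,0,0.05,0,0,0]]]' && python3 chk.py && python3 -m jog '[[[1,0,0,0.05,0,0,0],[1,0,0,0.05,0,0,0]]]' && python3 chk.py && python3 -m jog '[[[1,0,0,0.05,0,0,0],[1,0,0,0.05,0,0,0]]]' && python3 chk.py && python3 -m jog '[[[1,0,0,0.05,0,0,0],[1,0,0,0.05,0,0,0]]]'
```

```text
time: 13.48
tool_pos: [0.4948, -0.0078, 0.3028]
tcp_rot: [-0.092, -3.14, -0.0]
wrist_force: [0.8, 0.1, -1.2]
width: 0.248
time: 13.72
tool_pos: [0.4948, -0.0078, 0.3023]
tcp_rot: [-0.092, -3.14, -0.0]
wrist_force: [0.3, -0.3, -1.1]
width: 0.25
time: 13.98
tool_pos: [0.4948, -0.0078, 0.3018]
tcp_rot: [-0.091, -3.14, 0.0]
wrist_force: [-0.7, 0.3, -0.4]
width: 0.244
time: 14.22
tool_pos: [0.4948, -0.0078, 0.3013]
tcp_rot: [-0.092, -3.14, 0.0]
wrist_force: [0.4, -0.4, -0.6]
width: 0.247
time: 14.48
tool_pos: [0.4948, -0.0078, 0.3008]
tcp_rot: [-0.092, -3.14, -0.0]
wrist_force: [-1.1, 0.2, -1.1]
width: 0.253
time: 14.72
tool_pos: [0.4948, -0.0078, 0.3003]
tcp_rot: [-0.092, -3.14, 0.0]
wrist_force: [0.4, -0.0, -1.1]
width: 0.252
time: 14.98
tool_pos: [0.4949, -0.0078, 0.3]
tcp_rot: [0.092, 3.14, -0.0]
wrist_force: [0.5, 0.1, 0.5]
width: 0.247
time: 15.22
tool_pos: [0.495, -0.0078, 0.2998]
tcp_rot: [0.092, 3.14, -0.0]
wrist_force: [-0.8, -0.0, 2.2]
width: 0.249
```

```bash

python3 -m jog '[[[1,0,0,0.03,0,0,0],[1,0,0,0.03,0,0,0]]]'
python3 -m jog '[[[1,0,0,-0.6,0,0,0],[1,0,0,-1.5,0,0,0],[1,0,0,-1.5,0,0,0]]]'
python3 -c "
from h import *
s=bot.read_state();M=R.from_rotvec(s['tcp_rot']).as_matrix();p=s['tool_pos'];print(p,s['wrist_force'])
im=bot.read_camera('side')[:,:,::-1]
cv2.imwrite('pics/s8.png',cv2.resize(im[230:290,310:380],None,fx=10,fy=10,interpolation=cv2.INTER_CUBIC))
cv2.imwrite('pics/t8.png',cv2.resize(bot.read_camera('top')[150:230,380:460,::-1],None,fx=7,fy=7,interpolation=cv2.INTER_CUBIC))
cv2.imwrite('pics/w8.png',bot.read_camera('wrist')[:,:,::-1])
u=np.array([np.cos(np.radians(176.6)),np.sin(np.radians(176.6))])
g=np.array([.549,-.0092])+u*(.021-.0021); print('goal',g, (M.T@np.array([*(g-p[:2]),0])*100))"
```

```text
time: 15.48
tool_pos: [0.495, -0.0078, 0.2995]
tcp_rot: [0.092, 3.14, -0.0]
wrist_force: [-1.7, 0.7, 2.9]
width: 0.247
time: 15.85
tool_pos: [0.4953, -0.0078, 0.315]
tcp_rot: [0.091, 3.138, -0.0]
wrist_force: [1.0, 0.1, -1.4]
width: 0.252
[ 0.49528265 -0.00780868  0.31502832] [ 1.02629633  0.122241   -1.35987113]
goal [ 0.53013327 -0.00807911] [-3.4807208   0.17586087  0.00669685]
```

View pics/s8.png

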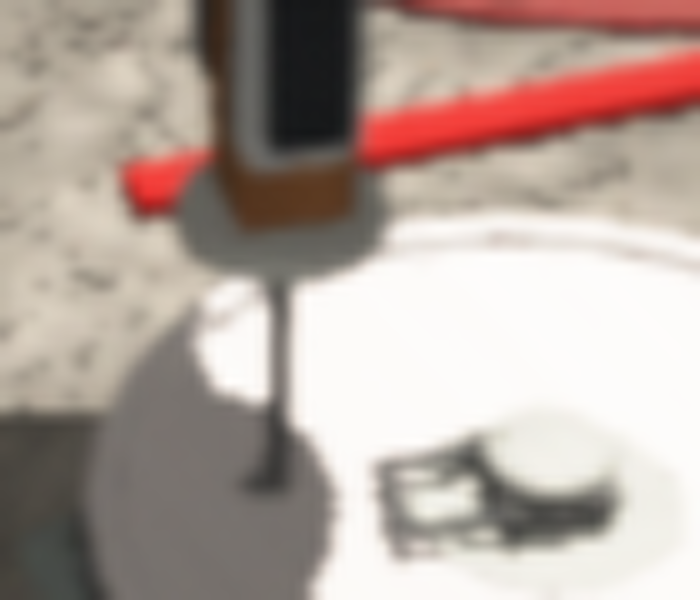

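View pics/w8.png

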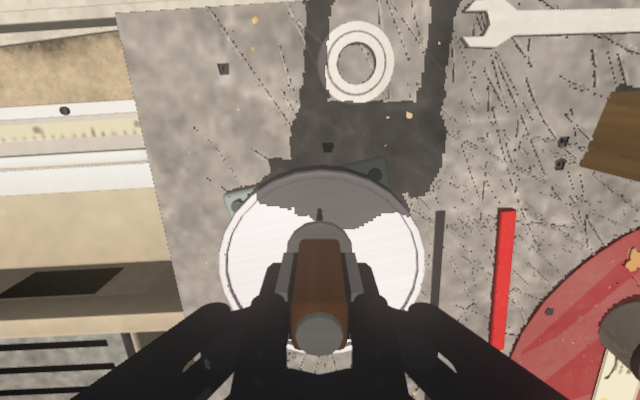

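```bash
python3 -m jog '[[[1,-1.1,0.06,0,0,0,0],[1,-2.2,0.12,0,0,0,0],[1,-3.3,0.18,0,0,0,0],[1,-3.3,0.18,0,0,0,0],[1,-3.3,0.18,0,0,0,0]]]'
python3 -c "
from h import *
s=bot.read_state();p=s['tool_pos'];z=p[2]-.2551
print(p,s['wrist_force'],'sole z',z)
im=bot.read_camera('side')[:,:,::-1]
c=cv2.resize(im[245:295,325:385],None,fx=12,fy=12,interpolation=cv2.INTER_CUBIC)
cv2.imwrite('pics/s9.png',c)
u=np.array([np.cos(np.radians(176.6)),np.sin(np.radians(176.6))]);e=np.array([.549,-.0092])+u*.021
f=lambda q:((pj('side',q)-[325,245]+.5)*12-.5).round().tolist()
print('sole axis',f([[p[0]+.0015,p[1],z],[p[0]+.0015,p[1],z+.02],[*(np.array([p[0]+.0015,p[1]])+u*.0065),z]]))
print('eye',f([[*e,.053],[*(e+u*.008),.053],[*(e-u*.0085),.053]]))
"
```

```text
time: 16.62
tool_pos: [0.5279, -0.0079, 0.3138]
tcp_rot: [-0.091, -3.139, 0.0]
wrist_force: [-0.5, -1.0, -0.6]
width: 0.246
[ 0.5278715  -0.00791703  0.31378151] [-0.47845853 -0.95585071 -0.63602923] sole z 0.05868150787835119
sole axis [[358.0, 373.0], [363.0, 268.0], [317.0, 380.0]]
eye [[348.0, 405.0], [298.0, 412.0], [401.0, 397.0]]
```

View pics/s9.png

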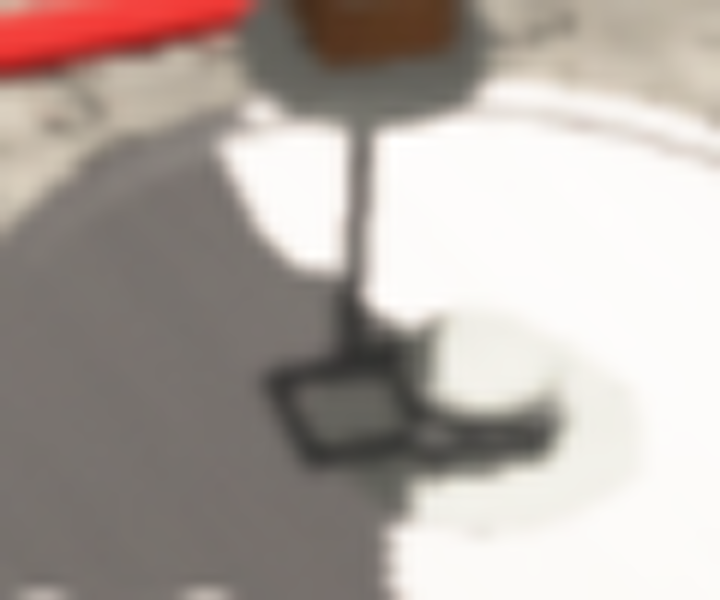

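```bash
python3 -c "
from h import *
a=cv2.cvtColor(cv2.imread('pics/s8.png'),cv2.COLOR_BGR2GRAY)[5::10,5::10]
print('cols',310+20,'..'); 
for r in range(26,53): print(230+r,a[r,20:34])
p=np.array([.49528,-.00781]);u=np.array([np.cos(np.radians(176.6)),np.sin(np.radians(176.6))])
for dx in (0,.0015): print(pj('side',[[*(p-u*dx),.0600+h] for h in (0,.003,.01,.03,.05)]+[[*(p-u*dx+u*.0065),.0600]]))
# y sensitivity
print(pj('side',[[.4953,.0,.06],[.4953,.01,.06],[.5053,0,.06]]))
"
```

```text
cols 330 ..
256 [147 130 121 117 117 116 115 113 113 114 115 115 118 129]
257 [186 173 167 167 159 144 123 112 116 129 144 150 166 196]
258 [196 202 226 235 224 192 139 102 115 170 212 223 235 245]
259 [214 237 245 242 229 202 157  98 120 207 245 249 250 250]
260 [211 239 240 232 226 224 194 112 122 217 249 250 250 251]
261 [193 215 213 228 242 244 223 127 124 218 249 251 251 251]
262 [197 209 224 242 250 249 226 133 132 222 249 251 251 251]
263 [224 241 247 249 250 247 226 134 141 226 249 251 251 251]
264 [237 250 250 250 250 247 225 133 146 228 249 250 251 251]
265 [228 250 251 250 250 247 224 134 146 229 250 251 251 251]
266 [209 246 250 251 250 248 225 134 146 230 250 251 251 251]
267 [168 232 249 251 250 248 225 134 144 229 250 251 251 251]
268 [144 205 240 244 247 247 225 133 144 228 250 251 251 251]
269 [123 148 175 191 221 235 209 123 143 227 249 251 251 251]
270 [116 118 121 127 150 165 137  92 142 226 249 250 251 251]
271 [115 115 116 117 118 113  95  77 134 222 248 250 251 251]
272 [115 115 115 116 116 111  91  69 109 196 240 248 250 251]
273 [115 115 114 115 115 110  91  
[... 323 characters left out ...]
3 117 141 206]
279 [115 115 114 110 101  93  90  92  99 110 115 115 129 182]
280 [116 115 115 114 112 110 110 110 111 114 115 116 135 193]
281 [116 115 115 116 114 113 114 113 114 114 114 116 131 182]
282 [115 115 115 115 115 114 114 113 114 114 114 117 141 207]
[[336.67264267 278.49080953]
 [336.69904709 277.17231138]
 [336.76107624 274.07490063]
 [336.94160032 265.06047475]
 [337.12717068 255.79406384]
 [333.19231472 279.02318774]]
[[337.47394539 278.36823599]
 [337.50196419 277.05005972]
 [337.56778567 273.9534142 ]
 [337.75934504 264.94128795]
 [337.95625678 255.67735356]
 [333.99662567 278.90015404]]
[[335.31667396 275.85425888]
 [333.60491014 272.55402689]
 [340.50126162 274.85581782]]
```

```bash
python3 -m jog '[[[1,-0.2,0,0,0,0,0],[1,-0.2,0,0.4,0,0,0],[1,-0.2,0,0.4,0,0,0]]]' && python3 chk.py && python3 -m jog '[[[1,0,0,0.1,0,0,0],[1,0,0,0.1,0,0,0]]]' && python3 chk.py && python3 -m jog '[[[1,0,0,0.1,0,0,0],[1,0,0,0.1,0,0,0]]]' && python3 chk.py && python3 -m jog '[[[1,0,0,0.1,0,0,0],[1,0,0,0.1,0,0,0]]]' && python3 chk.py && python3 -m jog '[[[1,0,0,0.1,0,0,0],[1,0,0,0.1,0,0,0]]]' && python3 chk.py && python3 -m jog '[[[1,0,0,0.1,0,0,0],[1,0,0,0.1,0,0,0]]]' && python3 chk.py
python3 -c "
from h import *
im=bot.read_camera('side')[:,:,::-1]
cv2.imwrite('pics/s10.png',cv2.resize(im[245:295,325:385],None,fx=12,fy=12,interpolation=cv2.INTER_CUBIC))"
```

```text
time: 17.05
tool_pos: [0.5295, -0.008, 0.3095]
tcp_rot: [-0.092, -3.139, -0.0]
wrist_force: [0.2, -0.5, -1.5]
width: 0.249
time: 17.3
tool_pos: [0.5298, -0.008, 0.309]
tcp_rot: [-0.092, -3.14, 0.0]
wrist_force: [-0.1, -0.5, 0.1]
width: 0.247
time: 17.55
tool_pos: [0.5298, -0.008, 0.308]
tcp_rot: [-0.092, -3.14, -0.0]
wrist_force: [-1.1, 0.2, -1.7]
width: 0.247
time: 17.8
tool_pos: [0.5299, -0.0081, 0.307]
tcp_rot: [-0.092, -3.14, 0.0]
wrist_force: [0.9, -0.8, -1.1]
width: 0.246
time: 18.05
tool_pos: [0.5298, -0.008, 0.306]
tcp_rot: [-0.092, -3.14, -0.0]
wrist_force: [-0.9, 0.4, -0.7]
width: 0.25
time: 18.3
tool_pos: [0.5298, -0.008, 0.305]
tcp_rot: [-0.092, -3.14, -0.0]
wrist_force: [0.1, -0.6, -1.1]
width: 0.244
```

View pics/s10.png

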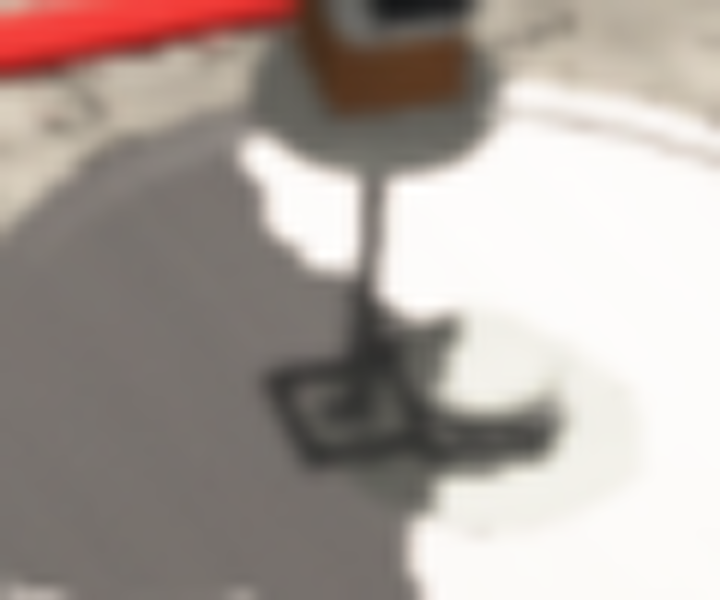

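The hook foot shows inside the eye, near (345,405) in the crop. I lower it to just under 1 mm above the face.

```bash
python3 -m jog '[[[1,0,0,0.1,0,0,0],[1,0,0,0.2,0,0,0],[1,0,0,0.2,0,0,0]]]' && python3 chk.py && python3 -m jog '[[[1,0,0,0.1,0,0,0],[1,0,0,0.1,0,0,0]]]' && python3 chk.py && python3 -m jog '[[[1,0,0,0.05,0,0,0],[1,0,0,0.1,0,0,0],[1,0,0,0.1,0,0,0]]]' && python3 chk.py && python3 -m jog '[[[1,0.15,0,0,0,0,0],[1,0.3,0,0,0,0,0],[1,0.3,0,0,0,0,0]]]'
```

```text
time: 18.73
tool_pos: [0.5298, -0.008, 0.3029]
tcp_rot: [-0.091, -3.14, -0.0]
wrist_force: [-0.5, 0.3, -0.2]
width: 0.252
time: 18.98
tool_pos: [0.5299, -0.008, 0.302]
tcp_rot: [-0.092, -3.14, -0.0]
wrist_force: [0.9, -0.6, -0.8]
width: 0.248
time: 19.35
tool_pos: [0.5299, -0.008, 0.301]
tcp_rot: [-0.092, -3.14, -0.0]
wrist_force: [0.4, 0.0, -0.2]
width: 0.245
time: 19.73
tool_pos: [0.5267, -0.0078, 0.3011]
tcp_rot: [-0.092, -3.14, -0.0]
wrist_force: [-0.5, 0.6, -1.6]
width: 0.247
```

```bash
python3 -m jog '[[[1,0.1,0,0,0,0,0],[1,0.2,0,0,0,0,0],[1,0.2,0,0,0,0,0]]]';python3 -m jog '[[[1,0.1,0,0,0,0,0],[1,0.1,0,0,0,0,0]]]';python3 -m jog '[[[1,0.1,0,0,0,0,0],[1,0.1,0,0,0,0,0]]]'; python3 -m jog '[[[1,0.1,0,0,0,0,0],[1,0.1,0,0,0,0,0]]]'
```

```text
time: 20.1
tool_pos: [0.5248, -0.0077, 0.3011]
tcp_rot: [0.092, 3.14, 0.0]
wrist_force: [-0.3, -0.5, -1.1]
width: 0.25
time: 20.35
tool_pos: [0.5238, -0.0077, 0.3011]
tcp_rot: [-0.092, -3.14, -0.0]
wrist_force: [0.5, 0.7, -1.6]
width: 0.251
time: 20.6
tool_pos: [0.5228, -0.0076, 0.301]
tcp_rot: [-0.091, -3.14, -0.0]
wrist_force: [-0.9, 0.3, -0.9]
width: 0.249
time: 20.85
tool_pos: [0.5221, -0.0076, 0.3013]
tcp_rot: [0.092, 3.139, -0.0]
wrist_force: [1.1, -0.3, -0.5]
width: 0.25
```

```bash
python3 -m jog '[[[1,0,0,0,0,0,0],[1,0.05,0,0,0,0,0],[1,0.1,0,0,0,0,0]]]' 120;python3 -m jog '[[[1,0.1,0,0,0,0,0],[1,0.1,0,0,0,0,0]]]'; python3 -m jog '[[[1,0.1,0,0,0,0,0],[1,0.1,0,0,0,0,0]]]'
python3 -c "
from h import *
s=bot.read_state();print(s['wrist_force'],s['torque'])
im=bot.read_camera('side')[:,:,::-1]
cv2.imwrite('pics/s11.png',cv2.resize(im[245:295,325:385],None,fx=12,fy=12,interpolation=cv2.INTER_CUBIC))"
```

```text
time: 21.22
tool_pos: [0.5213, -0.0075, 0.3014]
tcp_rot: [0.091, 3.139, -0.0]
wrist_force: [2.7, -0.3, -1.7]
width: 0.242
time: 21.48
tool_pos: [0.5204, -0.0075, 0.3016]
tcp_rot: [0.092, 3.138, -0.0]
wrist_force: [3.9, 0.1, -1.8]
width: 0.24
time: 21.72
tool_pos: [0.5195, -0.0074, 0.3016]
tcp_rot: [0.092, 3.138, -0.0]
wrist_force: [5.9, -0.1, -0.4]
width: 0.242
[ 5.8957247  -0.12509633 -0.38183422] [-0.0963624 -1.2598066 -0.0161932]
```

View pics/s11.png

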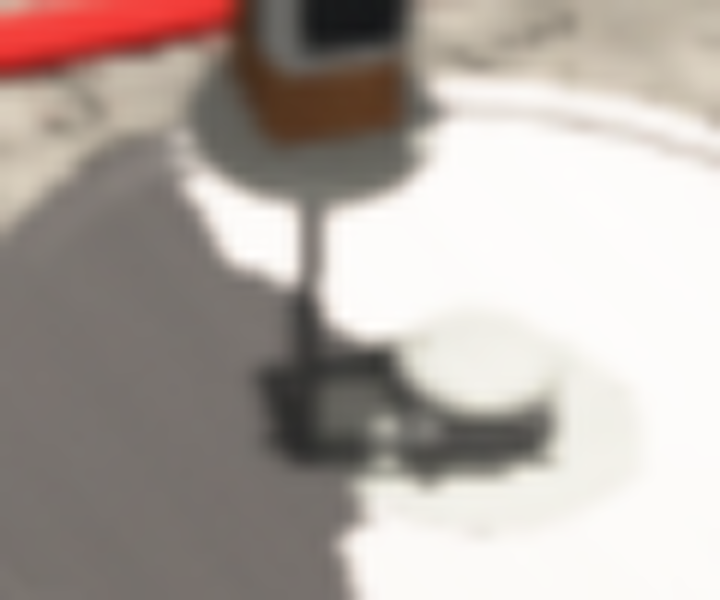

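```bash
python3 -m jog '[[[1,0.1,0,0.02,0,0,0],[1,0.2,0,0.03,0,0,0],[1,0.2,0,0.03,0,0,0]]]';python3 -m jog '[[[1,0.1,0,0,0,0,0],[1,0.2,0,0,0,0,0],[1,0.2,0,0,0,0,0]]]'; python3 -m jog '[[[1,0.1,0,0,0,0,0],[1,0.2,0,0,0,0,0],[1,0.2,0,0,0,0,0]]]'
```

```text
time: 22.15
tool_pos: [0.5179, -0.0074, 0.3017]
tcp_rot: [0.091, 3.136, -0.0]
wrist_force: [5.9, -0.9, -1.3]
width: 0.243
time: 22.52
tool_pos: [0.5163, -0.0072, 0.3019]
tcp_rot: [0.092, 3.135, -0.0]
wrist_force: [6.6, -0.2, -1.2]
width: 0.242
time: 22.9
tool_pos: [0.5142, -0.0071, 0.3019]
tcp_rot: [0.091, 3.135, -0.0]
wrist_force: [6.6, -0.1, -1.9]
width: 0.244
```

```bash
python3 -m jog '[[[1,0.1,0,0,0,0,0],[1,0.2,0,0,0,0,0],[1,0.2,0,0,0,0,0]]]';python3 -m jog '[[[1,0.1,0,0,0,0,0],[1,0.2,0,0,0,0,0],[1,0.2,0,0,0,0,0]]]'; python3 -m jog '[[[1,0.1,0,0,0,0,0],[1,0.2,0,0,0,0,0],[1,0.2,0,0,0,0,0]]]'
python3 -c "
from h import *
s=bot.read_state();print(s['wrist_force'],s['torque'])
im=bot.read_camera('side')[:,:,::-1]
cv2.imwrite('pics/s12.png',cv2.resize(im[245:295,325:385],None,fx=12,fy=12,interpolation=cv2.INTER_CUBIC))"
```

```text
time: 23.28
tool_pos: [0.5105, -0.0069, 0.3007]
tcp_rot: [-0.091, -3.139, -0.0]
wrist_force: [1.1, 0.1, -1.4]
width: 0.244
time: 23.65
tool_pos: [0.5082, -0.0067, 0.3002]
tcp_rot: [-0.091, -3.138, -0.0]
wrist_force: [-0.1, -1.3, -1.8]
width: 0.247
time: 24.02
tool_pos: [0.5068, -0.0067, 0.3007]
tcp_rot: [-0.092, -3.14, 0.0]
wrist_force: [-0.1, -0.2, -1.1]
width: 0.242
[-0.12866122 -0.23643703 -1.08093944] [-0.03979547  0.00733432 -0.00950619]
```

View pics/s12.png

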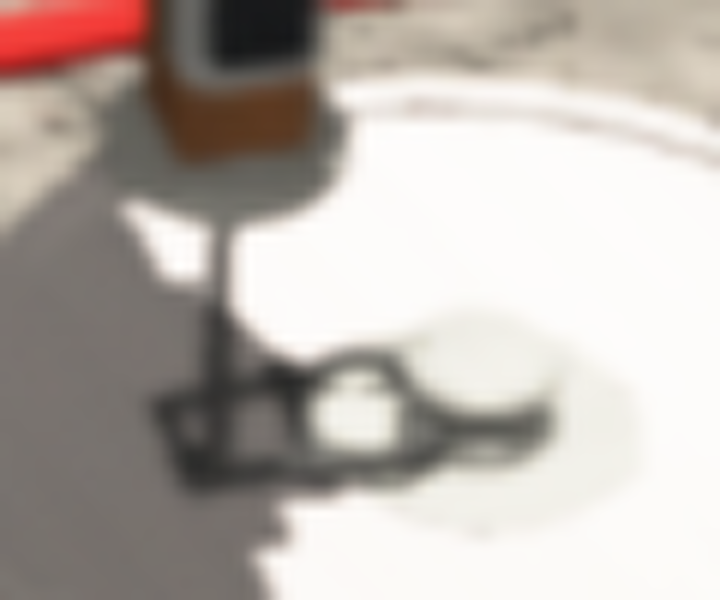

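```bash
python3 -m jog '[[[1,0.25,0,0,0,0,0],[1,0.5,0,0,0,0,0],[1,0.75,0,0,0,0,0],[1,0.75,0,0,0,0,0]]]';python3 -m jog '[[[1,0.25,0,0,0,0,0],[1,0.5,0,0,0,0,0],[1,0.75,0,0,0,0,0],[1,1,0,0,0,0,0],[1,1.15,0,0,0,0,0],[1,1.15,0,0,0,0,0]]]'
python3 -c "
from h import *
s=bot.read_state();print(s['wrist_force'],s['torque'])
im=bot.read_camera('side')[:,:,::-1]
cv2.imwrite('pics/s13.png',cv2.resize(im[245:295,325:385],None,fx=12,fy=12,interpolation=cv2.INTER_CUBIC))"
```

```text
time: 24.58
tool_pos: [0.4992, -0.0062, 0.3007]
tcp_rot: [-0.092, -3.14, 0.0]
wrist_force: [0.0, 0.9, -0.7]
width: 0.24
time: 25.32
tool_pos: [0.4878, -0.0056, 0.3008]
tcp_rot: [-0.092, -3.14, -0.0]
wrist_force: [0.5, -0.1, -1.9]
width: 0.242
[ 0.54056187 -0.08858262 -1.90222147] [ 0.02341172  0.01177023 -0.05458585]
```

View pics/s13.png

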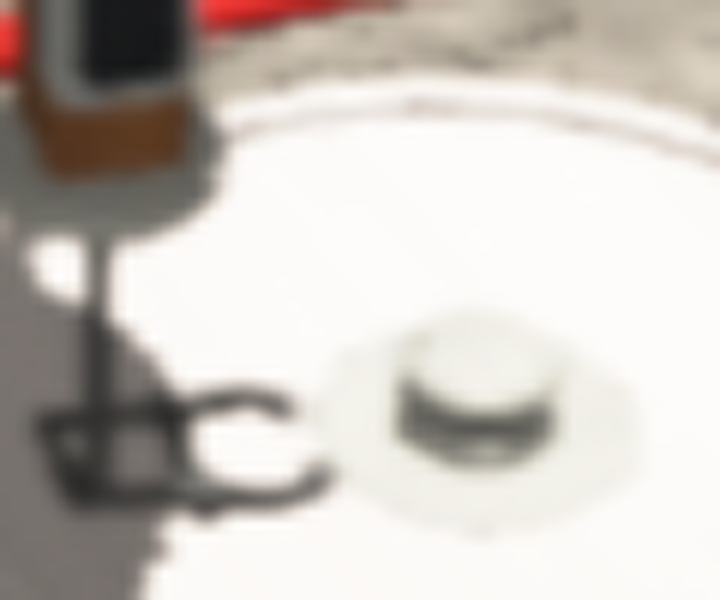

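```bash
python3 -m jog '[[[1,-0.2,0,0,0,0,0],[1,-0.4,0,0,0,0,0],[1,-0.65,0,0,0,0,0],[1,-0.65,0,0,0,0,0],[1,-0.65,0,0,0,0,0]]]'
python3 -c "
from h import *
s=bot.read_state();print(s['wrist_force'],s['torque'])
im=bot.read_camera('side')[:,:,::-1]
cv2.imwrite('pics/s14.png',cv2.resize(im[245:295,325:385],None,fx=12,fy=12,interpolation=cv2.INTER_CUBIC))"
```

```text
time: 26.0
tool_pos: [0.4945, -0.006, 0.3008]
tcp_rot: [-0.092, -3.14, 0.0]
wrist_force: [0.0, -0.1, -0.8]
width: 0.243
[ 0.0402578  -0.11643817 -0.8063788 ] [ 0.03384221 -0.01499351  0.02250124]
```

View pics/s14.png

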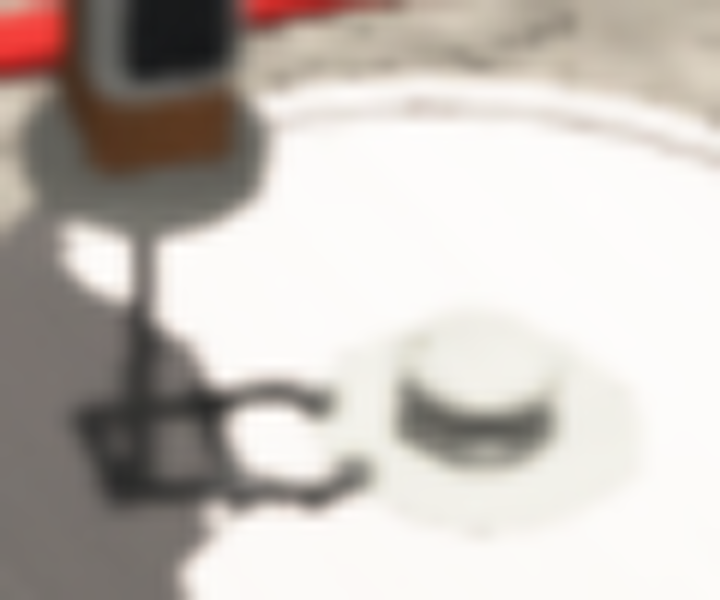

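```bash
python3 -m jog '[[[1,-0.2,0,0,0,0,0],[1,-0.4,0,0,0,0,0],[1,-0.6,0,0,0,0,0],[1,-0.8,0,0,0,0,0],[1,-1.0,0,0,0,0,0],[1,-1.0,0,0,0,0,0]]]'
python3 -c "
from h import *
s=bot.read_state();print(s['wrist_force'],s['torque'])
im=bot.read_camera('side')[:,:,::-1]
cv2.imwrite('pics/s15.png',cv2.resize(im[245:295,325:385],None,fx=12,fy=12,interpolation=cv2.INTER_CUBIC))"
```

```text
time: 26.8
tool_pos: [0.5046, -0.0066, 0.3008]
tcp_rot: [0.092, 3.14, -0.0]
wrist_force: [0.2, -0.2, -0.4]
width: 0.243
[ 0.23010516 -0.15211141 -0.40611565] [ 0.03925032 -0.06330139  0.04288783]
```

View pics/s15.png

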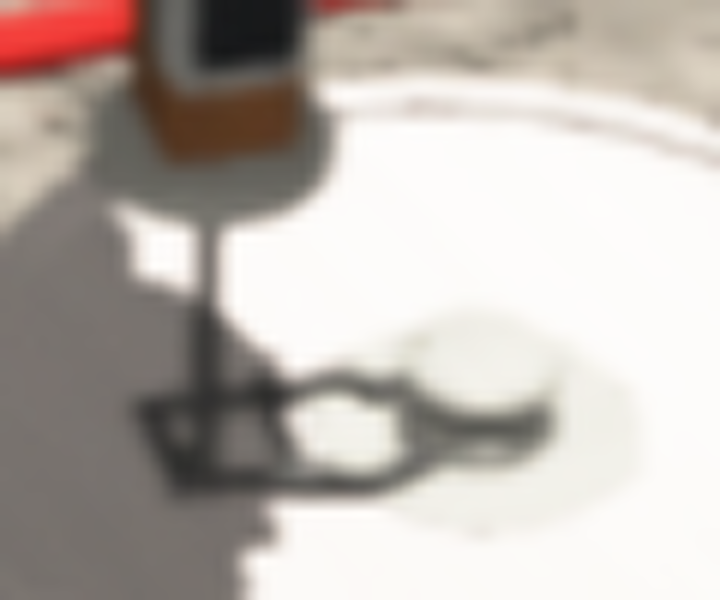

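```bash
python3 -m jog '[[[1,-0.15,0,0,0,0,0],[1,-0.3,0,0,0,0,0],[1,-0.45,0,0,0,0,0],[1,-0.45,0,0,0,0,0]]]'
python3 -c "
from h import *
s=bot.read_state();print(s['wrist_force'],s['torque'])
im=bot.read_camera('side')[:,:,::-1]
cv2.imwrite('pics/s16.png',cv2.resize(im[245:295,325:385],None,fx=12,fy=12,interpolation=cv2.INTER_CUBIC))"
```

```text
time: 27.35
tool_pos: [0.5091, -0.0068, 0.3008]
tcp_rot: [0.092, 3.14, -0.0]
wrist_force: [0.0, -0.5, -1.6]
width: 0.244
[ 0.04126485 -0.5479259  -1.58888026] [-0.02122091 -0.00317652 -0.06232587]
```

View pics/s16.png

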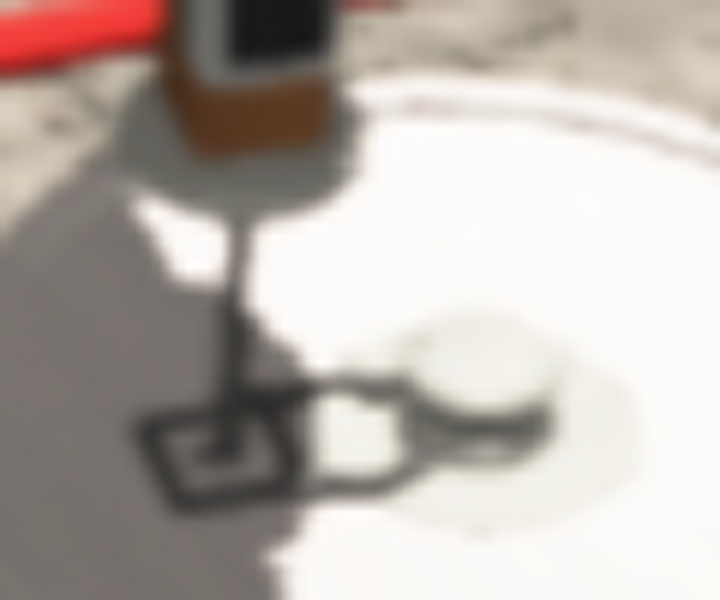

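The ring stopped against the axle and dropped flat, and the foot is now free inside the eye. With the ring flat the foot can't slide under the bar, so I use its tip to push the ring outward.

```bash
python3 -m jog '[[[1,0.1,0,0.02,0,0,0],[1,0.3,0,0.02,0,0,0],[1,0.5,0,0.02,0,0,0],[1,0.7,0,0.02,0,0,0],[1,0.9,0,0.02,0,0,0],[1,1.1,0,0.02,0,0,0],[1,1.3,0,0.02,0,0,0],[1,1.5,0,0.02,0,0,0],[1,1.7,0,0.02,0,0,0],[1,1.7,0,0.02,0,0,0]]]'
python3 -m jog '[[[1,-0.15,0,0,0,0,0],[1,-0.3,0,0,0,0,0],[1,-0.3,0,0,0,0,0]]]'
python3 -c "
from h import *
s=bot.read_state();print(s['wrist_force'],s['torque'])
im=bot.read_camera('side')[:,:,::-1]
cv2.imwrite('pics/s17.png',cv2.resize(im[245:295,325:385],None,fx=12,fy=12,interpolation=cv2.INTER_CUBIC))"
```

```text
time: 28.65
tool_pos: [0.4918, -0.0058, 0.3006]
tcp_rot: [-0.091, -3.14, 0.0]
wrist_force: [0.3, -0.2, -1.2]
width: 0.245
time: 29.02
tool_pos: [0.4952, -0.006, 0.3006]
tcp_rot: [0.092, 3.14, -0.0]
wrist_force: [-0.6, 0.7, -0.8]
width: 0.238
[-0.57638817  0.73572585 -0.76500413] [-0.01174503 -0.0161066  -0.03501946]
```

View pics/s17.png

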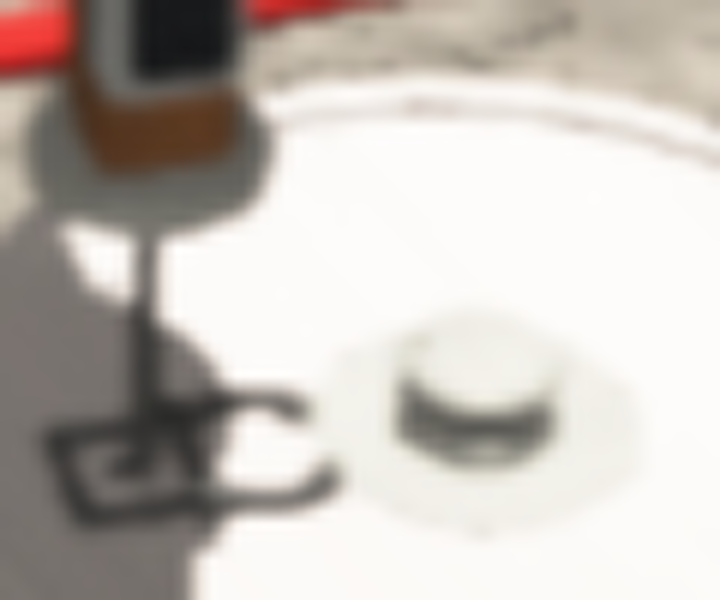

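```bash
python3 -m jog '[[[1,0,0,-0.3,0,0,0],[1,0,0,-1,0,0,0],[1,0,0,-4,0,0,0],[1,0,0,-10,0,0,0],[1,0,0,-13,0,0,0],[1,0,0,-13,0,0,0]]]'
python3 -c "
from h import *
s=bot.read_state();p=s['tool_pos'];M=R.from_rotvec(s['tcp_rot']).as_matrix();print(s['wrist_force'],p,np.round(M,3).tolist())
g=np.array([.4595,.2645,p[2]]);print(M.T@(g-p)*100)
im=bot.read_camera('side')[:,:,::-1]
cv2.imwrite('pics/s18.png',cv2.resize(im[245:295,325:385],None,fx=12,fy=12,interpolation=cv2.INTER_CUBIC))"
```

```text
time: 29.82
tool_pos: [0.4959, -0.0061, 0.4347]
tcp_rot: [0.091, 3.132, -0.0]
wrist_force: [1.4, 0.7, -1.5]
width: 0.239
[ 1.41144747  0.67737358 -1.53546394] [ 0.49592339 -0.00605812  0.43472755] [[-0.998, 0.058, 0.008], [0.058, 0.998, -0.0], [-0.008, -0.0, -1.0]]
[ 5.21280299 26.79754676 -0.04187457]
```

View pics/s18.png

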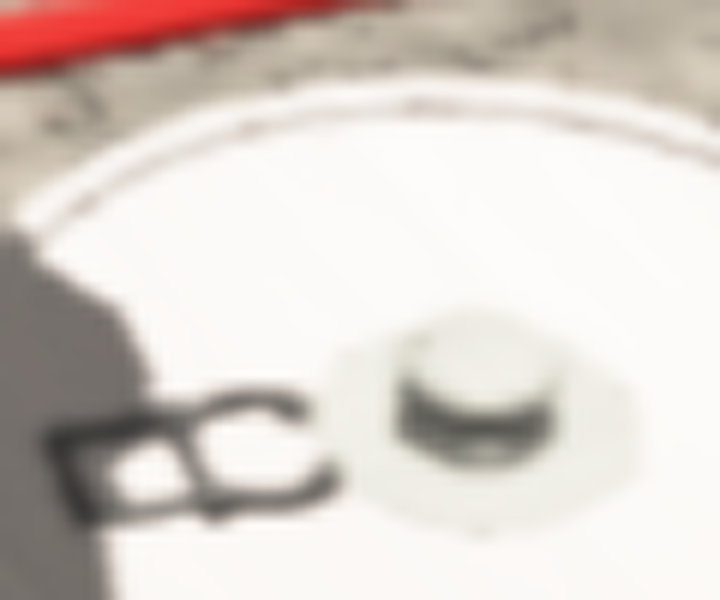

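The ring lies flat on the face, clear of the axle. I carry the pick back over the stand.

```bash
python3 -m jog '[[[1,1,5,0,0,0,0],[1,2,10,0,0,0,0],[1,3,15,0,0,0,0],[1,4,20,0,0,0,0],[1,5.2,25,0,0,0,0],[1,5.2,26.8,0,0,0,0],[1,5.2,26.8,0,0,0,0],[1,5.2,26.8,0,0,0,0]]]'
python3 -c "
from h import *
s=bot.read_state();p=s['tool_pos'];M=R.from_rotvec(s['tcp_rot']).as_matrix();print(s['wrist_force'],p,s['q'],np.round(M,3).tolist())
g=np.array([.4595,.2645,p[2]]);print(M.T@(g-p)*100)
im=bot.read_camera('side')[:,:,::-1]
cv2.imwrite('pics/s19.png',cv2.resize(im[120:245,235:330],None,fx=6,fy=4.8,interpolation=cv2.INTER_CUBIC))
cv2.imwrite('pics/w19.png',bot.read_camera('wrist')[:,:,::-1])"
```

```text
time: 30.88
tool_pos: [0.4587, 0.2636, 0.4296]
tcp_rot: [-0.093, -3.139, 0.003]
wrist_force: [-0.2, -0.6, -0.5]
width: 0.243
[-0.18332959 -0.56538709 -0.52914448] [0.45873778 0.26356979 0.42956932] [ 4.74666948e-01 -2.80569691e-02  1.88237049e+00 -7.86619573e-04
  1.28932407e+00 -1.03691816e+00] [[-0.998, 0.059, -0.001], [0.059, 0.998, -0.002], [0.001, -0.002, -1.0]]
[-0.07060473  0.09735255 -0.00026176]
```

View pics/s19.png

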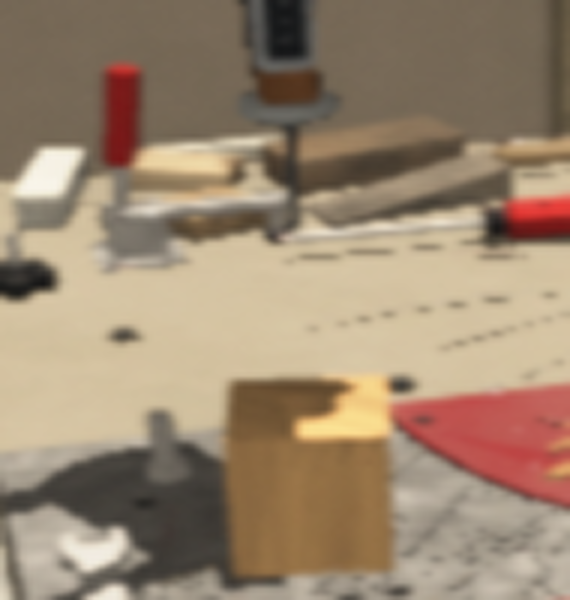

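View pics/w19.png

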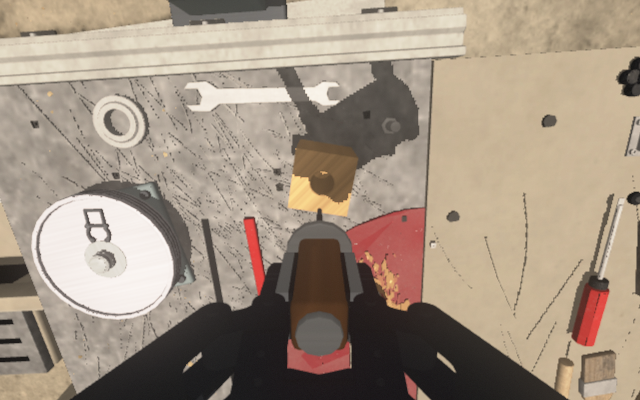

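```bash
cat > chk2.py <<'E'
import sys
from h import *
s=bot.read_state();f=s["wrist_force"]; sys.exit(1 if np.linalg.norm(f-np.array([0,0,-1]))>5 else 0)
E
python3 -m jog '[[[1,-0.05,0.07,4,0,0,0],[1,-0.05,0.07,8,0,0,0],[1,-0.05,0.07,8.8,0,0,0],[1,-0.05,0.07,8.8,0,0,0]]]' && python3 chk2.py && python3 -m jog '[[[1,0,0,0.5,0,0,0],[1,0,0,1,0,0,0],[1,0,0,1.5,0,0,0]]]' && python3 chk2.py && python3 -m jog '[[[1,0,0,1,0,0,0],[1,0,0,2,0,0,0],[1,0,0,2,0,0,0]]]' && python3 chk2.py && python3 -m jog '[[[1,0,0,1,0,0,0],[1,0,0,2,0,0,0],[1,0,0,2.6,0,0,0],[1,0,0,2.6,0,0,0]]]' && python3 chk2.py && python3 -m jog '[[[1,0,0,0.2,0,0,0],[1,0,0,0.4,0,0,0],[1,0,0,0.4,0,0,0]]]'
```

```text
time: 31.48
tool_pos: [0.4595, 0.2646, 0.3429]
tcp_rot: [-0.093, -3.14, 0.0]
wrist_force: [-0.5, -0.1, -1.7]
width: 0.244
time: 31.85
tool_pos: [0.4594, 0.2654, 0.3281]
tcp_rot: [0.091, 3.139, 0.001]
wrist_force: [-0.4, 0.0, -1.0]
width: 0.244
time: 32.22
tool_pos: [0.4585, 0.265, 0.3059]
tcp_rot: [-0.091, -3.138, 0.002]
wrist_force: [-0.3, -0.0, -0.2]
width: 0.235
time: 32.72
tool_pos: [0.4589, 0.2651, 0.2807]
tcp_rot: [-0.092, -3.139, 0.001]
wrist_force: [0.5, 0.8, -1.7]
width: 0.24
time: 33.1
tool_pos: [0.4592, 0.2652, 0.2776]
tcp_rot: [0.092, 3.14, 0.0]
wrist_force: [0.5, 0.8, -1.3]
width: 0.242
```

```bash
python3 -m jog '[[[1,0,0,0.1,0,0,0],[1,0,0,0.1,0,0,0]]]'; python3 chk2.py && python3 -m jog '[[[1,0,0,0.08,0,0,0],[1,0,0,0.08,0,0,0]]]'; python3 chk2.py && python3 -m jog '[[[1,0,0,0.05,0,0,0],[1,0,0,0.05,0,0,0]]]'
```

```text
time: 33.35
tool_pos: [0.4592, 0.2652, 0.2766]
tcp_rot: [-0.092, -3.14, 0.0]
wrist_force: [0.2, -0.5, -0.2]
width: 0.248
time: 33.6
tool_pos: [0.4593, 0.2653, 0.276]
tcp_rot: [0.091, 3.14, 0.0]
wrist_force: [-0.6, 0.1, 1.5]
width: 0.242
time: 33.85
tool_pos: [0.4593, 0.2653, 0.2759]
tcp_rot: [0.091, 3.14, 0.0]
wrist_force: [-2.3, -0.8, 5.9]
width: 0.247
```

```bash
python3 -m jog '[[[0.6,0,0,0,0,0,0],[0,0,0,0,0,0,0],[0,0,0,0,0,0,0],[0,0,0,0,0,0,0],[0,0,0,-3,0,0,0],[0,0,0,-8,0,0,0],[0,0,0,-14,0,0,0],[0,0,0,-14,0,0,0],[0,0,0,-14,0,0,0]]]'
python3 -c "
from h import *
s=bot.read_state();print(s['wrist_force'],s['time'])
im=bot.read_camera('side')[:,:,::-1]
cv2.imwrite('pics/s20.png',cv2.resize(im[160:310,240:400],None,fx=4,fy=4,interpolation=cv2.INTER_CUBIC))
im=bot.read_camera('wrist')[:,:,::-1];cv2.imwrite('pics/w20.png',im)"
```

```text
time: 34.98
tool_pos: [0.4591, 0.2652, 0.4153]
tcp_rot: [0.092, 3.14, 0.0]
wrist_force: [1.1, 0.7, 0.3]
width: 1.001
[1.05251976 0.73211712 0.31905075] 34.975
```

View pics/s20.png

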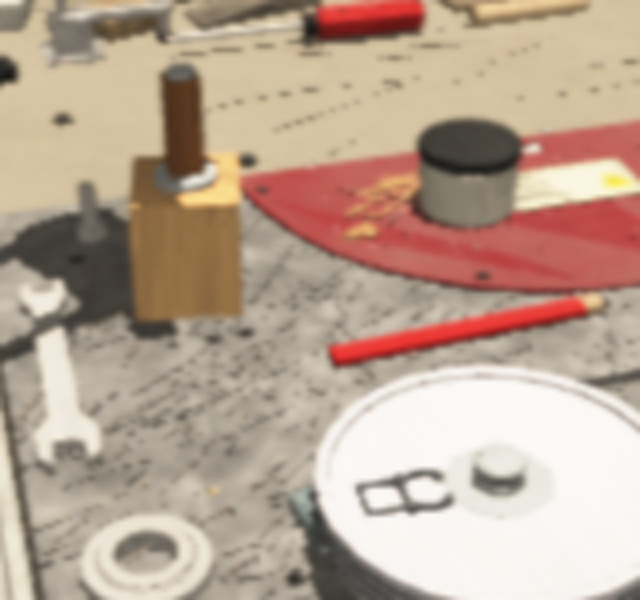

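View pics/w20.png

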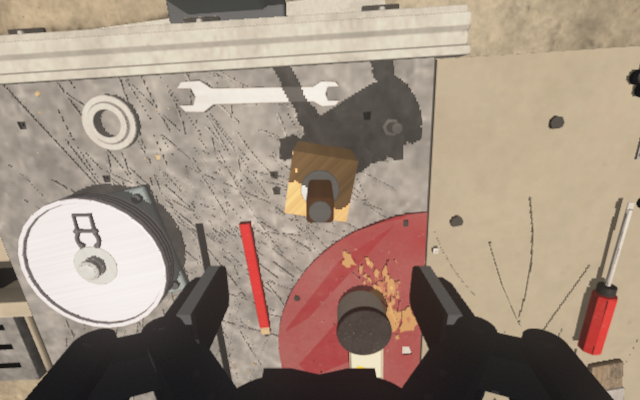

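```bash
python3 -c "
from h import *
im=bot.read_camera('top')[:,:,::-1]
cv2.imwrite('pics/t21.png',cv2.resize(im[155:235,380:460],None,fx=7,fy=7,interpolation=cv2.INTER_CUBIC))"
```

```text
(no output)
```

View pics/t21.png

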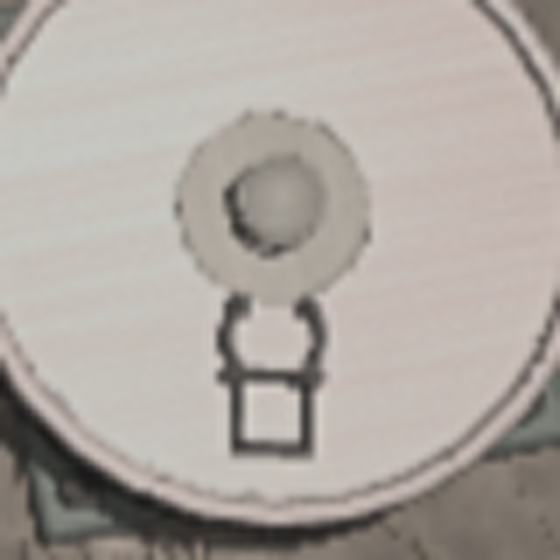

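```bash
python3 -c "
from workcell import bot
print(bot.finish_job())"
```

```text
the job is handed in; nothing more can be done
None
```

I pried the ring out of its groove and left it lying flat on the pulley's face. The pick is back upright in its stand, and I handed the job in about 35 s into the 64 s limit. `finish_job()` gives no verdict, so the results below are my own readings and pictures.

**How it went**
- **Grip:** on the first lift the hook pointed away from the robot, and turning it round would have taken the last joint past its range. I set the pick back and gripped it again a quarter turn round.
- **Depth:** I felt for the pulley's face in 0.5 mm steps, with about 4 N on the wrist at most. This put the sole of the hook about 57 mm below the collar. My first picture-based estimates of 44 to 59 mm disagreed with each other, so I used the touch value.
- **Prying:** I hooked the ring with the sole just under 1 mm above the face. It came off at about 7 N on the wrist sensor.
- **Unhooking:** the ring stuck to the foot of the hook and slid back with it as far as the axle. It then dropped off flat, and I pushed it out again with the tip of the hook.

**Last checks**
- **Ring:** it looks flat on the face, about 36 mm from the axle by the top view.
- **Pick:** it looks upright with its collar on the block. The gripper height when it touched down matched the seated height to within 0.1 mm.
- **Bystanders:** they look undisturbed in the pictures; I did not measure them.
- **Gripper:** it is open and about 14 cm above where it released the pick. No contact showed on the wrist sensor.

The sensor only reads at the end of each move, so I could not see force peaks within a move.

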